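# Load the parts tumbler, line up its sprung lid with a drift and bolt it shut

## Task

Put all the greasy parts lying on the bench (loose hub axles and hub drivers, however many there are) into the bowl of the vibrating tumbler and shut it up for a run: slacken the lid's left-hand pivot nut by about a quarter turn before you swing the lid, swing the lid over the bowl, lever its sprung bolt holes into line with the tapered drift in either hole, drop a bolt fully home in the other hole while the drift holds, then swap the drift for the second bolt. Finish with the pivot nut turned fully tight again and the drift standing back in the rack, and leave the other things on the bench alone.

Things in the scene. Friction and masses are not known exactly. Their poses are not given: they have to be found in the camera images.
- nut (a joint): Pivot nut of the lid arm, dark, with a cast tee bar (66 mm long, 13 mm thick, 24 mm high, a red mark at one end). LEFT-HAND thread (the arm's opening swing would drag a normal nut loose): value grows clockwise seen from above, which slackens it; 0 = tight against its stop, 1.9 = end of travel. Stiff by about 0.1 N m.
- nut_bar (a point): Centre of the nut's tee bar, on the pivot axis; its own x runs along the bar (turns with the nut), z up. The bar reaches 12 mm above and below this point.
- swing (a joint): Dark swing arm that carries the round steel lid, turning level on the vertical pivot stud: 0 = shut against its stop, grows counter-clockwise seen from above as it opens; starts about 1.6 (open, behind and left of the bowl). Drag 0.15 N m. The lid hangs under the arm on a rubber bush about the knob's axis (springy, 9 N m/rad): with the arm shut and nothing in the holes, the lid's holes stand 9 mm out of line.
- swing_pivot (a point): Pivot axis of the arm at the arm's top (152 mm above the table); turns with the arm, its -y points from the pivot to the knob.
- swing_knob (a point): Centre of the black cylindrical knob on the arm, over the middle of the lid: 24 mm diameter, 34 mm high (17 mm above and below this point), 135 mm from the pivot axis, upright; turning the arm means moving it in an arc. The lid below is a 6 mm plate, 212 mm diameter, 132 to 138 mm above the table.
- lid_hole_near (a point): Centre of one of the two through bolt holes in the lid's ear (18 mm diameter, lid 6 mm thick), at its top face; the one toward the robot when the lid is shut. The holes are 90 mm apart, 136 mm from the lid's middle. Moves with the lid.
- ear_hole_near (a point): Centre of the matching through hole (18 mm diameter) in the tumbler's fixed ear, at its top face 130 mm above the table (2 mm under the shut lid); ear 10 mm thick, nothing below it for 100 mm.
- lid_hole_far (a point): Centre of one of the two through bolt holes in the lid's ear (18 mm diameter, lid 6 mm thick), at its top face; the one toward the robot's far side when the lid is shut. The holes are 90 mm apart, 136 mm from the lid's middle. Moves with the lid.
- ear_hole_far (a point): Centre of the matching through hole (18 mm diameter) in the tumbler's fixed ear, at its top face 130 mm above the table (2 mm under the shut lid); ear 10 mm thick, nothing below it for 100 mm.
- bowl_floor (a point): Centre of the bowl's inner floor, 59 mm above the table; its x is the tumbler's x (away from the robot), -y toward the bolt ear, +y toward the pivot. Bowl round, inside 150 mm diameter at the floor widening to 192 mm at the rim, which is 71 mm above this point; green, on coil springs, fixed to the bench. Parts lying anywhere inside below the rim count as loaded.
- drift_grip (a point): Tapered steel drift, 0.22 kg: centre of its red grip (22 mm diameter, 40 mm long); own z up its axis. Below: collar 28 mm diameter, 6 mm thick (underside 26 mm below this point), 25 mm of 16.5 mm shank, 65 mm taper to a 5 mm tip 116 mm below this point. Starts upright in one of the rack's holes, collar on the rack. Pushed down (5 to 20 N) till its collar meets the lid it brings the holes in line.
- bolt_a_head (a point): Centre of the knurled brass head (26 mm diameter, 30 mm high) of a plain steel hatch bolt, own z up; head underside 15 mm below this point, shank 16 mm diameter, 50 mm long, with a blunt nose (11 mm, 4 mm chamfer), tip 65 mm below this point. It has no thread: it drops through lid and ear till the head sits on the lid (slight push where the hole is tight). 0.12 kg. Starts upright in one of the rack's holes.
- bolt_b_head (a point): Centre of the knurled brass head (26 mm diameter, 30 mm high) of a plain steel hatch bolt, own z up; head underside 15 mm below this point, shank 16 mm diameter, 50 mm long, with a blunt nose (11 mm, 4 mm chamfer), tip 65 mm below this point. It has no thread: it drops through lid and ear till the head sits on the lid (slight push where the hole is tight). 0.12 kg. Starts upright in one of the rack's holes.
- rack_hole0 (a point): Mouth of the rack's -y end hole, 20 mm diameter, on the top face of the dark steel rack, 110 mm above the table, through 6 mm plate with open space below. The three holes stand 60 mm apart in a row along the rack's y. Rack fixed, 56 x 190 mm.
- rack_hole1 (a point): Mouth of the rack's middle hole, 20 mm diameter, on the top face of the dark steel rack, 110 mm above the table, through 6 mm plate with open space below. The three holes stand 60 mm apart in a row along the rack's y. Rack fixed, 56 x 190 mm.
- rack_hole2 (a point): Mouth of the rack's +y end hole, 20 mm diameter, on the top face of the dark steel rack, 110 mm above the table, through 6 mm plate with open space below. The three holes stand 60 mm apart in a row along the rack's y. Rack fixed, 56 x 190 mm.
- axle_1_mid (a point): A loose hub axle with a nut on it, dark steel, lying, 95 mm long along its own y, 17 mm thick; this point is its middle, 8.5 mm above its underside; grip it across its own x (17 mm). 0.06 kg. Does not roll. May be absent.
- axle_2_mid (a point): A loose hub axle with a nut on it, dark steel, lying, 95 mm long along its own y, 17 mm thick; this point is its middle, 8.5 mm above its underside; grip it across its own x (17 mm). 0.06 kg. Does not roll. May be absent.
- driver_1_mid (a point): A hub driver (axle with clutch cones), lying, 120 mm long along its own y, 37 mm diameter cones in the middle 25 mm of the length; this point is the middle of the cones, 18 mm above its underside; grip it there across its own x (37 mm). 0.15 kg. Does not roll. May be absent.
- driver_2_mid (a point): A hub driver (axle with clutch cones), lying, 120 mm long along its own y, 37 mm diameter cones in the middle 25 mm of the length; this point is the middle of the cones, 18 mm above its underside; grip it there across its own x (37 mm). 0.15 kg. Does not roll. May be absent.
- mug: White coffee mug, 82 mm diameter, 91 mm high; bystander, origin under its foot.
- red_screwdriver: Red handled screwdriver, 199 mm long, lying; bystander, origin under its middle.
Not all that is in view belongs to the job. Leave any blue or green look-alike of the part that bears driver_1_mid alone.

How it is judged (in metres and radians):
On the way, in this order (a step that is already met when the one before it is completed fails the run):
1. the left-hand pivot nut is slackened (turned clockwise seen from above, joint nut over 0.8 rad) (value of joint nut above 0.8 rad), for 0.1 s.
2. every greasy part is in the bowl and the lid is swung shut against its stop (joint swing under 0.04 rad) (horizontal distance between each of axle_1_mid, axle_2_mid, driver_1_mid, driver_2_mid and bowl_floor below 0.092 m and z of axle_1_mid in the frame of bowl_floor between -0.005 and 0.066 m and z of axle_2_mid in the frame of bowl_floor between -0.005 and 0.066 m and z of driver_1_mid in the frame of bowl_floor between -0.005 and 0.066 m and z of driver_2_mid in the frame of bowl_floor between -0.005 and 0.066 m and value of joint swing below 0.04 rad), for 0.2 s.
3. the drift stands pushed down through lid and ear in one of the two holes, shank in both, and the bolt holes are in line (within 4 mm) (horizontal distance between lid_hole_near and ear_hole_near below 0.004 m and horizontal distance between lid_hole_far and ear_hole_far below 0.004 m and ((horizontal distance between drift_grip and ear_hole_near below 0.006 m and z of drift_grip in the frame of lid_hole_near between 0.018 and 0.035 m and angle between drift_grip's own z axis and vertical below 0.12 rad) or (horizontal distance between drift_grip and ear_hole_far below 0.006 m and z of drift_grip in the frame of lid_hole_far between 0.018 and 0.035 m and angle between drift_grip's own z axis and vertical below 0.12 rad))), for 0.2 s.
4. a bolt is fully home in the other hole while the drift still holds the holes in line (horizontal distance between lid_hole_near and ear_hole_near below 0.004 m and horizontal distance between lid_hole_far and ear_hole_far below 0.004 m and (((horizontal distance between drift_grip and ear_hole_near below 0.006 m and z of drift_grip in the frame of lid_hole_near between 0.018 and 0.035 m and angle between drift_grip's own z axis and vertical below 0.12 rad) and (horizontal distance between bolt_a_head and ear_hole_far below 0.005 m and z of bolt_a_head in the frame of lid_hole_far between 0.01 and 0.019 m and angle between bolt_a_head's own z axis and vertical below 0.12 rad)) or ((horizontal distance between drift_grip and ear_hole_near below 0.006 m and z of drift_grip in the frame of lid_hole_near between 0.018 and 0.035 m and angle between drift_grip's own z axis and vertical below 0.12 rad) and (horizontal distance between bolt_b_head and ear_hole_far below 0.005 m and z of bolt_b_head in the frame of lid_hole_far between 0.01 and 0.019 m and angle between bolt_b_head's own z axis and vertical below 0.12 rad)) or ((horizontal distance between drift_grip and ear_hole_far below 0.006 m and z of drift_grip in the frame of lid_hole_far between 0.018 and 0.035 m and angle between drift_grip's own z axis and vertical below 0.12 rad) and (horizontal distance between bolt_a_head and ear_hole_near below 0.005 m and z of bolt_a_head in the frame of lid_hole_near between 0.01 and 0.019 m and angle between bolt_a_head's own z axis and vertical below 0.12 rad)) or ((horizontal distance between drift_grip and ear_hole_far below 0.006 m and z of drift_grip in the frame of lid_hole_far between 0.018 and 0.035 m and angle between drift_grip's own z axis and vertical below 0.12 rad) and (horizontal distance between bolt_b_head and ear_hole_near below 0.005 m and z of bolt_b_head in the frame of lid_hole_near between 0.01 and 0.019 m and angle between bolt_b_head's own z axis and vertical below 0.12 rad)))), for 0.2 s.
5. the drift is out and both bolts are fully home (horizontal distance between lid_hole_near and ear_hole_near below 0.004 m and horizontal distance between lid_hole_far and ear_hole_far below 0.004 m and (((horizontal distance between bolt_a_head and ear_hole_near below 0.005 m and z of bolt_a_head in the frame of lid_hole_near between 0.01 and 0.019 m and angle between bolt_a_head's own z axis and vertical below 0.12 rad) and (horizontal distance between bolt_b_head and ear_hole_far below 0.005 m and z of bolt_b_head in the frame of lid_hole_far between 0.01 and 0.019 m and angle between bolt_b_head's own z axis and vertical below 0.12 rad)) or ((horizontal distance between bolt_b_head and ear_hole_near below 0.005 m and z of bolt_b_head in the frame of lid_hole_near between 0.01 and 0.019 m and angle between bolt_b_head's own z axis and vertical below 0.12 rad) and (horizontal distance between bolt_a_head and ear_hole_far below 0.005 m and z of bolt_a_head in the frame of lid_hole_far between 0.01 and 0.019 m and angle between bolt_a_head's own z axis and vertical below 0.12 rad)))), for 0.2 s.
At the end, for the whole second after the job is handed in: every part lies in the bowl below its rim; bolt holes in line (within 4 mm) with an upright bolt in each hole, head down on the lid within 4 mm; drift standing in a rack hole, collar down within 8 mm; pivot nut tight (under 0.15 rad) (all of step 5 and horizontal distance between each of axle_1_mid, axle_2_mid, driver_1_mid, driver_2_mid and bowl_floor below 0.092 m and z of axle_1_mid in the frame of bowl_floor between -0.005 and 0.066 m and z of axle_2_mid in the frame of bowl_floor between -0.005 and 0.066 m and z of driver_1_mid in the frame of bowl_floor between -0.005 and 0.066 m and z of driver_2_mid in the frame of bowl_floor between -0.005 and 0.066 m and ((horizontal distance between drift_grip and rack_hole0 below 0.01 m and z of drift_grip in the frame of rack_hole0 below 0.034 m and angle between drift_grip's own z axis and vertical below 0.2 rad) or (horizontal distance between drift_grip and rack_hole1 below 0.01 m and z of drift_grip in the frame of rack_hole1 below 0.034 m and angle between drift_grip's own z axis and vertical below 0.2 rad) or (horizontal distance between drift_grip and rack_hole2 below 0.01 m and z of drift_grip in the frame of rack_hole2 below 0.034 m and angle between drift_grip's own z axis and vertical below 0.2 rad)) and value of joint nut below 0.15 rad); the robot touches nothing.
It fails at once if the lid is swung while its pivot nut is still tight (joint nut under 0.5 rad) (value of joint nut below 0.5 rad and value of joint swing between 0.15 and 1.35 rad).
It fails at once if a bystander on the bench (mug) is moved more than 5 cm (distance of mug from where it was at the start of the episode above 0.05 m).
It fails at once if a bystander on the bench (screwdriver) is moved more than 5 cm (distance of red_screwdriver from where it was at the start of the episode above 0.05 m).
Of axle_1, axle_2, driver_1, driver_2 only 2 to 4 are there at a start; the rules pass over those that are not, and their reading is None.
At some moment in a run one of axle_1, axle_2, driver_1, driver_2 may be knocked a few centimetres aside while the robot is not near it.
It also fails if it takes over 210 s, if anything falls off the work surface, if the arm or the gripper's body presses on something with over 40 N, if the wrist force passes 120 N, or if a joint passes its speed limit or range.

## Robot

A 6-joint arm with a two-finger parallel gripper is mounted at the origin on a cart in front of the work surface, level with it; the furniture and walls round the work are solid. World frame = base frame: x ahead of the robot, y to its left, z up, the work surface at z = 0. Lengths are in mm, angles in rad, forces in N, time in s.
With the tool pointing down it reaches from about 350 to 775 mm from the base axis. Payload 7.3 kg.
Tool frame: the origin (TCP) lies on the centre line of the jaws, within the pads' length; the fingertips stand 22 mm ahead of it and the grasp point (between the pads) lies 3 mm ahead of it (bot.finger_overhang is the distance from the TCP to the fingertips, in mm); y points along the fingers, z is the direction in which the jaws open and shut, and the axes are right-handed (so a half turn about y gives the same grasp; the last joint's range is limited). The gripper opens to 92 mm and grips with 3 to 60 N. Pads are 19 mm wide; open, the fingers measure 130 mm over their backs; the gripper's body (75 mm by 190 mm) begins 47 mm behind the grasp point.
Start: joints at [-1.307, 0.342, 1.524, -0, 1.275, -0.146], TCP at [209.197, -481.539, 248.741] pointing down, gripper open.
Joint ranges: [-2.53, 2.53], [-0.77, 2.02], [0.04, 2.7], [-1, 4.14], [0.28, 2.66], [-3.11, 3.11]. Speed limits (rad/s): [2.57, 2.57, 3.14, 3.14, 3.14, 3.14].

## Interface

Orientations are given as [roll, pitch, yaw] about the fixed x, y, z axes, in that order (R = Rz(yaw) Ry(pitch) Rx(roll)).
In Python, from plant import bot, viewer, find_in, spot_point gives the robot as it stands.
- The arm moves only by the tool send_rows, never from a script. Its argument "moves" is a list of rows, each a list of 3 entries, a list of its own where there are three numbers: the shift along the tool's x, y, z in mm, then the turn, a rotation vector about the tool's x, y, z in degrees, then the finger opening in mm, from 0 to 91.8. A call has 1 to 20 rows; each row shifts and turns the pose as measured when the row begins, along the tool's axes as they then stand; what a row does not reach is not made up. A row lasts 1/8 s, in which the tool goes at most 62.5 mm and 10.7 degrees, less where a joint would pass 70% of its speed; a pose out of reach is approached as far as the arm can. A call with a gripper value outside its range is refused whole. The fingers move at their own pace and stop on an object; the grip force is fixed at half the most. Time passes only in rows, so rows that do not move let the fingers close. It gives the time, the measured TCP pose, the force and the opening at its end, in the units of the state.
- bot.get_obs(): the state, without advancing time (a new reading comes with each control period).
- viewer.capture(name): name is "side" or "top"; returns the picture (420x560x3 uint8, blue, green, red); there is no depth.
- viewer.camera_model(name): a dict with "fx", "fy", "cx", "cy" (pixels), "distortion" ([k1, k2, p1, p2, k3] as OpenCV has them; the pictures are not rectified), "rvec" (rotation vector, rad) and "tvec" (3), from world to camera coordinates, as OpenCV has them. Camera axes: x right, y down, z forward; pixel columns grow to the right and rows downward; lengths in mm; the calibration is good to about 2 mm. A picture is of the moment at which its call begins. camera_model takes no time and is no camera call.
- bot.close_job(): hands the job in, once; it reports no verdict.
Trained networks look in the newest picture that a camera, given by its name, has taken for a name from the list of things; names that differ only in an ending like _2 or _b are one class to them, and where a whole thing is asked for, a point or a joint stands for the part that bears it (a point fixed in the world has none). Each returns a list of dicts, best first, with "conf" (0 to 1); they miss things now and then, are a little off and sometimes report something else, mostly with a low value. They report only what shows in the picture. A call takes as long as a camera call. They do not tell look-alikes from the thing itself.
- find_in(camera, thing): "extent" ([centre column, centre row, width, height] in pixels, round what is visible of it).
- spot_point(camera, thing): "point" ([column, row] in pixels: a listed point, or the origin of a listed thing).
The state is a dict: "time": time; "joint_positions": joint angles; "dq": joint speeds; "tau": joint torques, N m; "tool_pos": TCP position; "tcp_rot": TCP orientation; "contact_force": force on the tool from outside, world axes, zero at the start; "moment": the same for the moment, N m; "grip_width": finger opening in mm.
Only numpy, scipy, OpenCV 4.12 (cv2) and the standard library are available. Lean on these libraries where they do the work, as an engineer would, in place of code of your own. Each camera call takes 0.05 s, during which the arm holds its last target.

## Working session

There is one attempt and no reset: what is moved stays moved. The work goes in short steps, Python scripts to look and compute and a tool call to move; the robot and the scene stay as the last step left them, time stands still between calls to the robot, and variables do not carry over. Pictures are saved under pics/ and viewed, and the job is handed in when it is done.

Besides the shell and the picture viewer there is one more tool, called after "Emit:" by a JSON object that holds its "op" and its "data". send_rows: Moves the arm, as the interface text tells. Its arguments: {"type":"object","properties":{"moves":{"type":"array","items":{"type":"array"}}},"required":["moves"]}

```bash
ls -la; mkdir -p pics; python3 - <<'E'
from plant import bot, viewer, find_in, spot_point
import cv2
print(bot.get_obs())
for c in ("side","top"):
    print(c, viewer.camera_model(c))
    cv2.imwrite(f"pics/{c}0.png", viewer.capture(c))
E
```

```text
total 12
drwxr-xr-x  3 agent agent 4096 Dec  6 15:43 .
drwxr-xr-x 23 root  root  4096 Dec  6 15:43 ..
drwxr-xr-x  2 agent agent 4096 Dec  6 15:43 pics
{'time': 0.0, 'joint_positions': array([-1.30697993e+00,  3.42718358e-01,  1.52501076e+00, -2.93867935e-05,
        1.27537120e+00, -1.46040310e-01]), 'dq': array([0.00094447, 0.00054013, 0.00013041, 0.00087078, 0.00025603,
       0.00051256]), 'tau': array([ 2.21046874e-03, -4.31241095e+01, -2.44217509e+01,  7.19470507e-02,
        5.59643924e-02, -1.47106834e-04]), 'tool_pos': array([ 209.09814433, -481.16574628,  248.04937408]), 'tcp_rot': array([-1.57229204e+00,  1.91597109e-04, -2.73172751e+00]), 'contact_force': array([ 0.18283377, -1.1319453 ,  0.06084005]), 'moment': array([-0.02782852, -0.01055461,  0.00031823]), 'grip_width': 91.77946271648446}
side {'fx': 395.3301446158667, 'fy': 395.3301446158667, 'cx': 283.7115264434869, 'cy': 207.06716033703273, 'distortion': array([-0.08267314,  0.        ,  0.        ,  0.        ,  0.        ]), 'rvec': array([ 2.15518005, -0.31073656,  0.13191474]), 'tvec': array([-520.62042261,  239.27030358, 1129.80506262])}
top {'fx': 533.3922553677018, 'fy': 533.3922553677018, 'cx': 284.2159638277012, 'cy': 208.6681786320478, 'distortion': array([-0.19823379,  0.        ,  0.        ,  0.        ,  0.        ]), 'rvec': array([ 2.15747503, -2.15589944,  0.11509878]), 'tvec': array([  33.91464055,  570.94782105, 1932.05262481])}
```

View pics/side0.png

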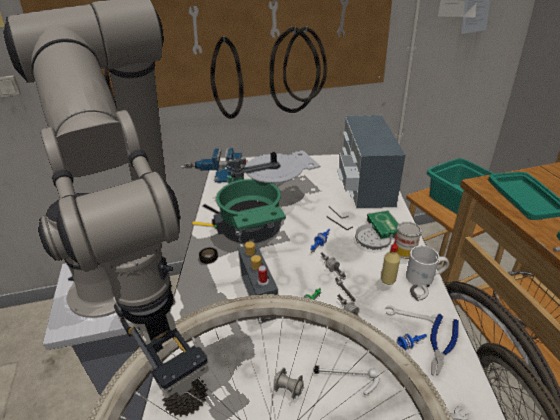

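View pics/top0.png

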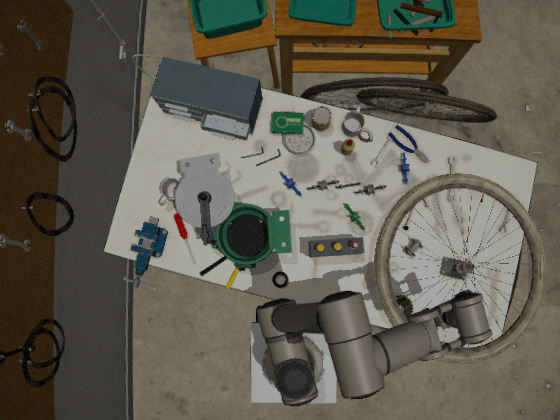

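```bash
cat > h.py <<'E'
import numpy as np, cv2
from scipy.spatial.transform import Rotation as R
CAM={}
def cam(n):
    from plant import viewer
    if n not in CAM:
        m=viewer.camera_model(n)
        K=np.array([[m['fx'],0,m['cx']],[0,m['fy'],m['cy']],[0,0,1]])
        CAM[n]=(K,np.array(m['distortion']),np.array(m['rvec']).reshape(3,1),np.array(m['tvec']).reshape(3,1))
    return CAM[n]
def ray(n,p):
    K,d,rv,tv=cam(n)
    u=cv2.undistortPoints(np.array([[p]],float),K,d)[0,0]
    Rm=cv2.Rodrigues(rv)[0]
    o=(-Rm.T@tv).ravel(); v=Rm.T@np.array([u[0],u[1],1.]); return o,v/np.linalg.norm(v)
def at_z(n,p,z):
    o,v=ray(n,p); return o+v*(z-o[2])/v[2]
def proj(n,P):
    K,d,rv,tv=cam(n)
    return cv2.projectPoints(np.array(P,float).reshape(-1,1,3),rv,tv,K,d)[0].reshape(-1,2)
def tri(ps,pt):
    o1,v1=ray('side',ps);o2,v2=ray('top',pt)
    A=np.stack([v1,-v2],1);s=np.linalg.lstsq(A,o2-o1,rcond=None)[0]
    a=o1+s[0]*v1;b=o2+s[1]*v2
    return (a+b)/2,np.linalg.norm(a-b)
E
python3 - <<'E'
from h import *
from plant import bot, viewer, find_in, spot_point
np.set_printoptions(precision=1,suppress=True)
a={}
for c in ("side","top"):
    a[c]=viewer.capture(c)
Z=dict(nut_bar=None,swing_pivot=152,swing_knob=None,lid_hole_near=138,ear_hole_near=130,lid_hole_far=138,ear_hole_far=130,bowl_floor=59,drift_grip=136,bolt_a_head=125,rack_hole0=110,rack_hole1=110,rack_hole2=110,axle_1_mid=8.5,driver_1_mid=18,mug=0,red_screwdriver=0)
for t,z in Z.items():
    for c in ("top","side"):
        r=spot_point(c,t)
        print(t,c,[(np.array(q['point']).round(1).tolist(),round(q['conf'],2),at_z(c,q['point'],z).round(0).tolist()[:2] if z is not None else '') for q in r[:6]])
print(bot.get_obs()['time'])
for c in a:
    cv2.imwrite(f"pics/{c}1.png",a[c])
cv2.imwrite("pics/topc.png",cv2.resize(a['top'][90:300,150:450],None,fx=2.6,fy=2.6,interpolation=cv2.INTER_CUBIC))
cv2.imwrite("pics/sidec.png",cv2.resize(a['side'][140:330,180:450],None,fx=2.9,fy=2.9,interpolation=cv2.INTER_CUBIC))
E
```

```text
nut_bar top [([205.1, 232.5], 0.67, ''), ([350.7, 244.4], 0.4, '')]
nut_bar side [([235.7, 161.4], 0.58, '')]
swing_pivot top [([204.4, 238.4], 0.93, [453.0, 309.0]), ([325.3, 186.5], 0.57, [635.0, -110.0])]
swing_pivot side [([241.7, 169.7], 0.97, [476.0, 302.0]), ([265.0, 274.6], 0.69, [433.0, -228.0])]
swing_knob top [([204.3, 196.8], 0.61, ''), ([320.2, 247.6], 0.36, '')]
swing_knob side [([272.7, 160.1], 0.64, ''), ([249.2, 246.6], 0.32, '')]
lid_hole_near top [([215.4, 161.1], 0.81, [729.0, 278.0])]
lid_hole_near side [([312.2, 162.3], 0.8, [737.0, 301.0])]
ear_hole_near top [([281.3, 245.5], 0.9, [431.0, 43.0]), ([186.5, 237.7], 0.6, [457.0, 376.0]), ([318.7, 250.6], 0.57, [413.0, -87.0]), ([325.3, 185.5], 0.5, [642.0, -111.0])]
ear_hole_near side [([245.6, 223.0], 0.86, [433.0, 20.0]), ([253.7, 262.0], 0.35, [420.0, -152.0])]
lid_hole_far top [([187.3, 161.8], 0.56, [727.0, 379.0])]
lid_hole_far side [([346.0, 287.0], 0.72, [610.0, -311.0]), ([255.4, 263.6], 0.5, [422.0, -168.0])]
ear_hole_far top [([281.7, 221.3], 0.92, [515.0, 42.0]), ([320.8, 246.5], 0.62, [427.0, -94.0])]
[... 1553 characters left out ...]
_1_mid top [([353.9, 215.3], 0.5, [548.0, -225.0]), ([368.4, 189.1], 0.44, [647.0, -281.0]), ([293.9, 182.7], 0.42, [670.0, -2.0]), ([409.6, 169.1], 0.4, [724.0, -440.0]), ([207.3, 235.9], 0.19, [471.0, 320.0])]
driver_1_mid side [([406.3, 340.8], 0.64, [733.0, -417.0]), ([319.8, 238.5], 0.53, [667.0, 16.0]), ([349.4, 305.8], 0.52, [645.0, -273.0]), ([308.8, 304.0], 0.49, [545.0, -235.0])]
mug top [([171.4, 193.0], 0.81, [635.0, 464.0])]
mug side [([270.9, 179.4], 0.5, [615.0, 457.0])]
red_screwdriver top [([354.4, 247.0], 0.65, [431.0, -227.0]), ([185.8, 239.5], 0.63, [458.0, 404.0]), ([213.5, 161.2], 0.48, [757.0, 305.0]), ([205.5, 232.6], 0.29, [484.0, 330.0])]
red_screwdriver side []
1.9
```

View pics/topc.png

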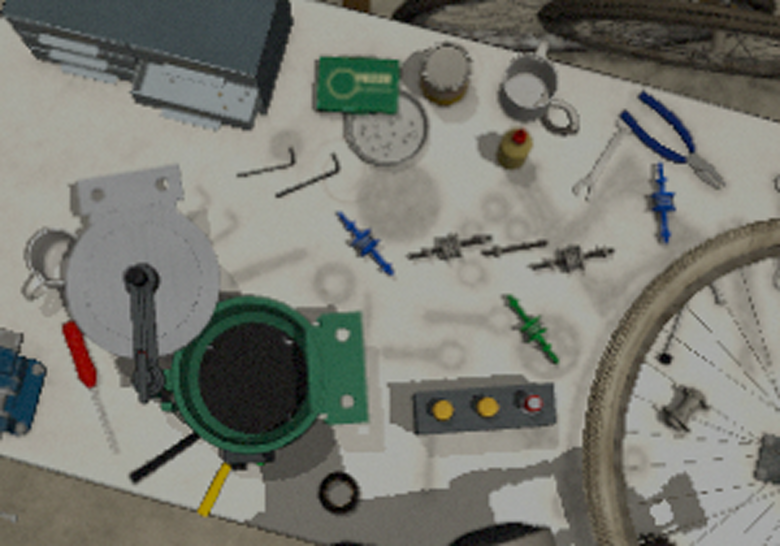

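View pics/sidec.png

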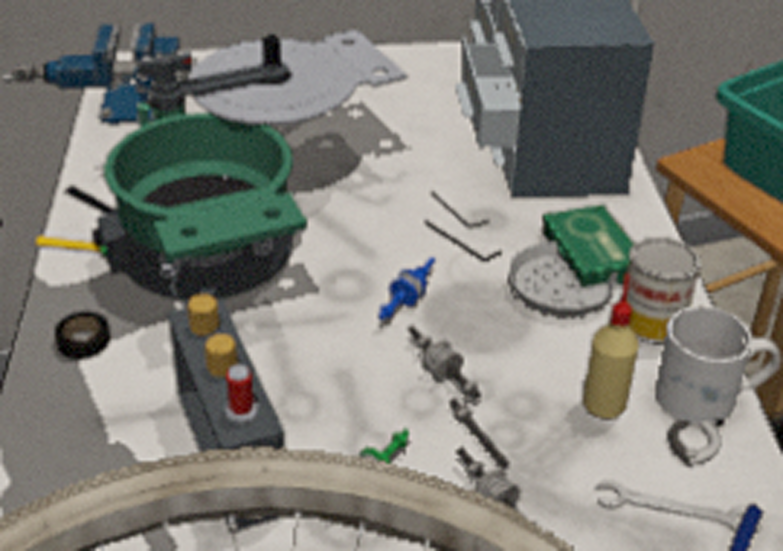

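```bash
python3 - <<'E'
from h import *
np.set_printoptions(precision=1,suppress=True)
T={'nut':([235.7,161.4],[205.1,232.5]),'pivot':([241.7,169.7],[204.4,238.4]),'knob':([272.7,160.1],[204.3,196.8]),'lidn':([312.2,162.3],[215.4,161.1]),
'earn':([245.6,223],[281.3,245.5]),'earf':([273.7,215.1],[281.7,221.3]),'drift':([259.6,273.9],[354.6,243.6]),'b2':([255.1,261.5],[334,247.2]),'b1':([250,246.5],[320.2,247.6]),
'dr2':([349.4,305.8],[368.4,189.1]),'ax':([344.8,289.7],[349.1,186.8]),'bowl':([247.5,213.9],[247,237])}
for k,(s,t) in T.items(): print(k,*tri(s,t))
# wheel points: top left extreme
for z in (0,150,250,350): print(z,at_z('top',(377,262),z),at_z('top',(440,178),z),at_z('side',(265,297),z))
t=cv2.imread('pics/top1.png');s=cv2.imread('pics/side1.png')
A=cv2.resize(t[180:265,170:300],None,fx=6,fy=6,interpolation=cv2.INTER_CUBIC)
B=cv2.resize(s[145:245,200:330],None,fx=6,fy=6,interpolation=cv2.INTER_CUBIC)
cv2.imwrite('pics/a1.png',A);cv2.imwrite('pics/b1.png',B)
E
```

```text
nut [464.9 302.1 187.7] 12.873249517337348
pivot [465.4 308.5 148.4] 23.772303566401874
knob [594.2 310.3 166.4] 5.144065091081353
lidn [726.8 275.2 152.6] 2.7591560683136587
earn [433.9  43.4 112.7] 4.848073715547762
earf [519.8  41.5 124.4] 8.219595877291955
drift [ 430.  -210.2  140.2] 13.12114671560127
b2 [ 425.5 -140.9  120.3] 0.7794496401292741
b1 [423.2 -91.8 132.8] 0.08069698586930153
dr2 [ 643.8 -279.    25.5] 3.3090949698891006
ax [ 657.7 -209.3   11. ] 3.0042249012473348
bowl [464.  169.2  54.7] 1.7015288216682856
0 [ 374.7 -311.5    0. ] [ 693.3 -562.3    0. ] [ 441.7 -160.5    0. ]
150 [ 372.3 -286.9  150. ] [ 666.8 -518.7  150. ] [ 416.7 -296.7  150. ]
250 [ 370.6 -270.5  250. ] [ 649.1 -489.6  250. ] [ 400.1 -387.4  250. ]
350 [ 369. -254.  350.] [ 631.4 -460.6  350. ] [ 383.4 -478.2  350. ]
```

View pics/a1.png

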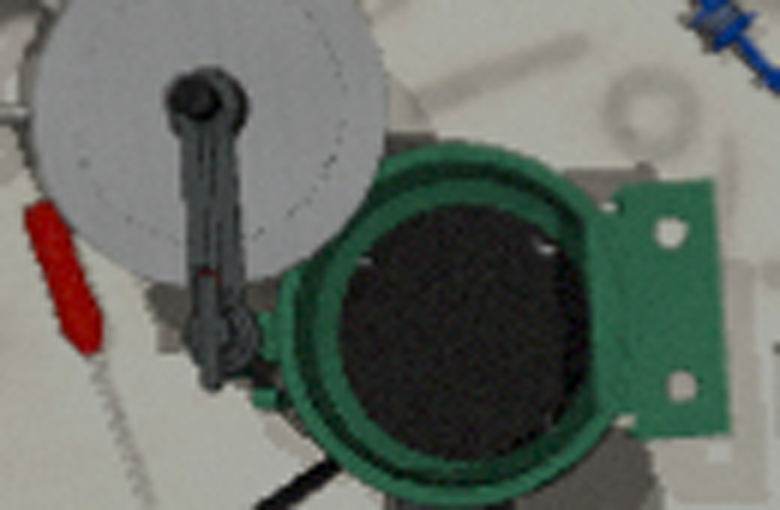

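View pics/b1.png

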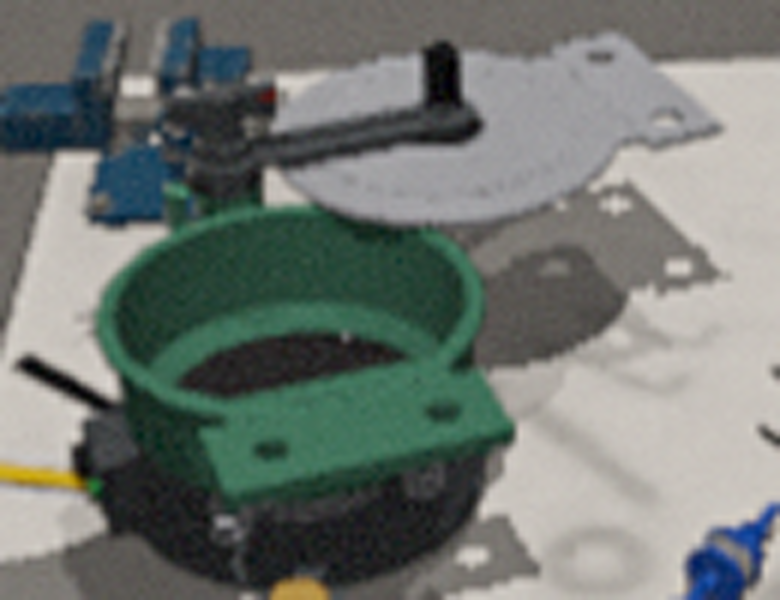

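```bash
python3 - <<'E'
from h import *
from scipy.optimize import least_squares
np.set_printoptions(precision=1,suppress=True)
for k,(s,t) in {'earn':((245.1,219.8),(283.4,244.2)),'earf':((273.8,213.1),(281.6,218.8)),'nut':((236.9,161.5),(204.8,234.9))}.items():print(k,*tri(s,t))
print(proj('side',[209,-481,226]),proj('top',[209,-481,226]))
top=[(377,262),(395,210),(440,176),(500,188),(543,260)]
side=[(265,297),(140,345),(390,340),(445,405),(200,305)]
def f(p):
    cx,cy,z,r=p
    e=[]
    for n,pts in(('top',top),('side',side)):
        for q in pts:
            P=at_z(n,q,z); e.append(np.hypot(P[0]-cx,P[1]-cy)-r)
    return e
r=least_squares(f,[400,-550,150,300]);print(r.x,np.array(r.fun))
t=cv2.imread('pics/top1.png');s=cv2.imread('pics/side1.png')
cv2.imwrite('pics/a2.png',cv2.resize(t[160:380,340:560],None,fx=2.7,fy=2.7,interpolation=cv2.INTER_CUBIC))
cv2.imwrite('pics/b2.png',cv2.resize(s[240:420,80:480],None,fx=2,fy=2,interpolation=cv2.INTER_CUBIC))
E
```

```text
earn [435.   36.1 130.1] 0.41948486780846556
earf [524.3  42.4 131. ] 0.8988197005781574
nut [462.9 302.6 186.2] 0.637438483524801
[[170.3 369.2]] [[438.7 310.2]]
[ 349.2 -593.   147.1  316. ] [ -9.5  -1.7  17.4   4.9  -7.3  -9.3   5.7 -11.4   0.1  11.1]
```

View pics/a2.png

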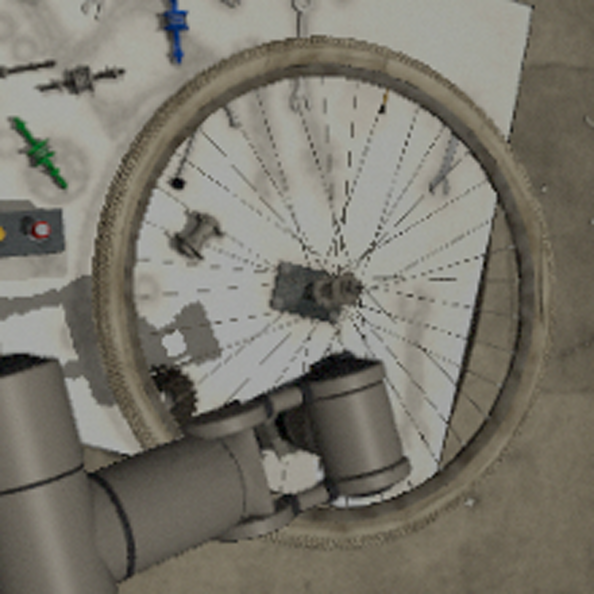

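View pics/b2.png

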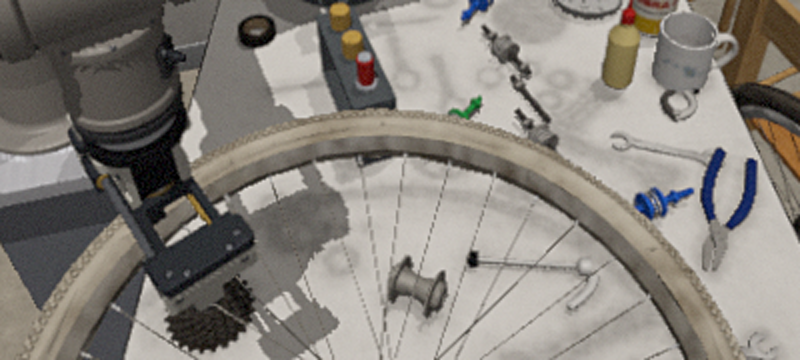

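```bash
cat >> h.py <<'E'
def down(yaw): return R.from_euler('xyz',[-np.pi/2,0,yaw])
def plan(way,start=None,step=60,rot=10.):
    """way: list of (x,y,z,yaw,open[,step]); prints rows, starting at measured pose"""
    import json
    from plant import bot
    o=bot.get_obs(); p=np.array(o['tool_pos']);r=R.from_euler('xyz',o['tcp_rot'])
    print('now',p.round(1),np.round(o['tcp_rot'],3),'open',round(o['grip_width'],1),'t',round(o['time'],2),'F',np.round(o['contact_force'],1))
    if start is not None: p=np.array(start[:3],float);r=down(start[3])
    rows=[]
    for w in way:
        st=w[5] if len(w)>5 else step
        q=np.array(w[:3],float);rq=down(w[3]);rv=(r.inv()*rq).as_rotvec()
        # big turns: use yaw sense along the plan (w[6] extra turn)
        n=max(1,int(np.ceil(max(np.linalg.norm(q-p)/st,np.degrees(np.linalg.norm(rv))/rot))))
        for i in range(n):
            ri=r*R.from_rotvec(rv*i/n)
            d=ri.inv().apply((q-p)/n)
            rows.append([d.round(1).tolist(),np.degrees(rv/n).round(1).tolist(),w[4]])
        p,r=q,rq
    for k in range(0,len(rows),20): print(len(rows[k:k+20]),json.dumps(rows[k:k+20]).replace(' ',''))
E
python3 - <<'E'
from h import *
print([at_z('top',p,198)[:2].round(1) for p in((204.5,225.3),(205.3,244.7))])
plan([(260,-400,330,-2.2,60),(400,-60,310,-1.0,60),(462.5,302.3,300,0,60)])
E
```

```text
[array([495. , 302.3]), array([429.3, 298.5])]
now [ 209.2 -481.6  248.7] [-1.571 -0.    -2.732] open 91.6 t 1.9 F [ 0.3 -0.1 -0.5]
18 [[[-19.8,-20.3,-13.6],[-0.0,-7.6,0.0],60],[[-21.4,-20.3,-10.9],[-0.0,-7.6,0.0],60],[[-22.7,-20.3,-8.0],[-0.0,-7.6,0.0],60],[[-23.5,-20.3,-4.9],[-0.0,-7.6,0.0],60],[[-51.0,2.9,-12.4],[-0.0,-9.8,0.0],60],[[-52.4,2.9,-3.5],[-0.0,-9.8,0.0],60],[[-52.2,2.9,5.5],[-0.0,-9.8,0.0],60],[[-50.5,2.9,14.3],[-0.0,-9.8,0.0],60],[[-47.4,2.9,22.7],[-0.0,-9.8,0.0],60],[[-42.8,2.9,30.5],[-0.0,-9.8,0.0],60],[[-37.0,2.9,37.3],[-0.0,-9.8,0.0],60],[[-38.7,1.4,35.5],[0.0,-8.2,0.0],60],[[-33.3,1.4,40.6],[0.0,-8.2,0.0],60],[[-27.2,1.4,45.0],[0.0,-8.2,0.0],60],[[-20.5,1.4,48.4],[0.0,-8.2,0.0],60],[[-13.4,1.4,50.8],[0.0,-8.2,0.0],60],[[-6.0,1.4,52.2],[0.0,-8.2,0.0],60],[[1.5,1.4,52.5],[0.0,-8.2,0.0],60]]
```

Emit:
{"op": "send_rows", "data": {"moves": [[[-20,-20,-14],[0,-8,0],60],[[-21,-20,-11],[0,-8,0],60],[[-23,-20,-8],[0,-8,0],60],[[-24,-20,-5],[0,-8,0],60],[[-51,3,-12],[0,-10,0],60],[[-52,3,-3.5],[0,-10,0],60],[[-52,3,5.5],[0,-10,0],60],[[-50,3,14],[0,-10,0],60],[[-47,3,23],[0,-10,0],60],[[-43,3,30],[0,-10,0],60],[[-37,3,37],[0,-10,0],60]]}}

```text
time: 3.28
tool_pos: [378.6, -41.5, 310.5]
tcp_rot: [-1.568, -0.005, -0.901]
contact_force: [0.8, 0.0, -0.6]
grip_width: 59.7
```

```bash
python3 - <<'E'
from h import *
plan([(462.5,302.3,300,0.06,60)])
E
```

```text
now [378.6 -41.5 310.5] [-1.568 -0.005 -0.901] open 59.7 t 3.27 F [ 0.8  0.  -0.6]
6 [[[-36.3,1.7,46.5],[-0.0,-9.2,0.1],60],[[-28.4,1.7,51.7],[-0.0,-9.2,0.1],60],[[-19.8,1.8,55.6],[-0.0,-9.2,0.1],60],[[-10.6,1.8,58.0],[-0.0,-9.2,0.1],60],[[-1.2,1.8,59.0],[-0.0,-9.2,0.1],60],[[8.2,1.8,58.4],[-0.0,-9.2,0.1],60]]
```

Tracking is nearly exact. On to the nut.

Emit:
{"op": "send_rows", "data": {"moves": [[[-36,2,46],[0,-9.2,0],60],[[-28,2,52],[0,-9.2,0],60],[[-20,2,56],[0,-9.2,0],60],[[-10.6,2,58],[0,-9.2,0],60],[[-1,2,59],[0,-9.2,0],60],[[8,2,58],[0,-9.2,0],60],[[0,0,0],[0,0,0],50]]}}

```text
time: 4.15
tool_pos: [458.9, 318.3, 297.9]
tcp_rot: [-1.574, -0.009, 0.101]
contact_force: [-0.7, -0.9, -0.6]
grip_width: 53.6
```

```bash
python3 - <<'E'
from h import *
from plant import viewer
for c in('side','top'):
    im=viewer.capture(c); cv2.imwrite(f'pics/{c}2.png',im)
    print(c,proj(c,[[462.5,302.3,278],[462.5,302.3,198],[495.5,304,198],[429.5,300,198]]))
    cv2.imwrite(f'pics/{c}2c.png',cv2.resize(im[100:300,150:450] if c=='top' else im[100:300,180:480],None,fx=2.6,fy=2.6,interpolation=cv2.INTER_CUBIC))
plan([(462.5,302.3,215,0.06,50)])
E
```

```text
side [[234.48294575 137.11974938]
 [236.59059354 158.51882984]
 [245.91498327 156.89112626]
 [227.19038162 160.24828115]]
top [[200.42472444 233.20514138]
 [204.34124489 234.88146913]
 [204.00234223 225.14388095]
 [204.86834087 244.65196301]]
now [458.9 315.2 298.6] [-1.575 -0.01   0.096] open 50.5 t 4.25 F [ 0.7 -0.3  0.3]
2 [[[0.8,41.8,-6.4],[0.1,1.0,0.3],50],[[1.1,41.8,-6.5],[0.1,1.0,0.3],50]]
```

View pics/side2c.png

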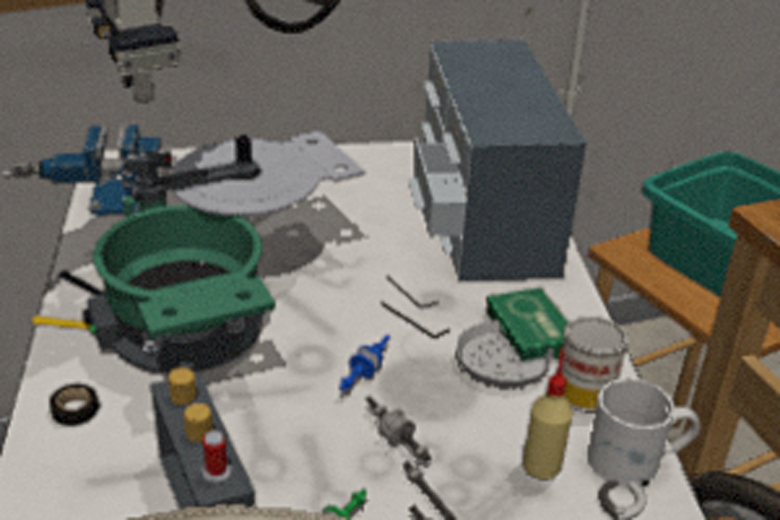

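View pics/top2c.png

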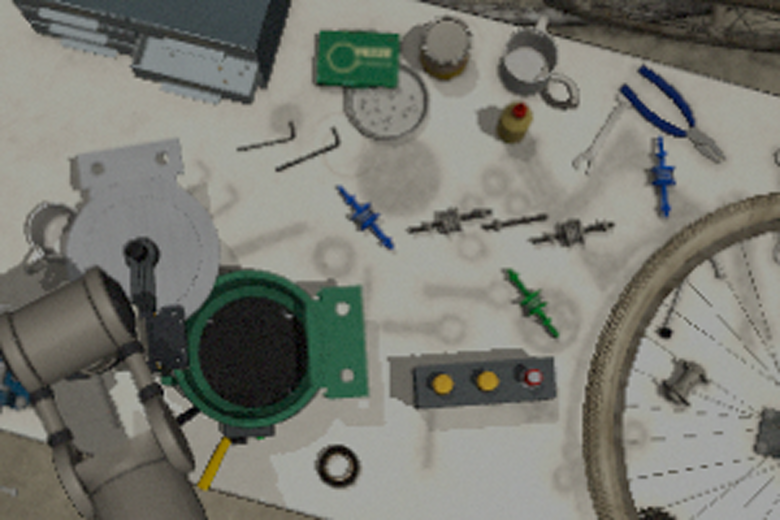

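Emit:
{"op": "send_rows", "data": {"moves": [[[1,35,-6],[0,1,0],45],[[1,35,-6],[0,1,0],45],[[0,0,0],[0,0,0],45],[[0,0,0],[0,0,0],45]]}}

```text
time: 4.75
tool_pos: [463.8, 298.6, 231.1]
tcp_rot: [-1.574, -0.015, 0.052]
contact_force: [0.2, -0.6, 0.0]
grip_width: 45.4
```

```bash
python3 - <<'E'
from h import *
plan([(462.3,302.3,189,0.06,45,20)])
E
```

```text
now [463.8 298.6 231.1] [-1.574 -0.015  0.052] open 45.4 t 4.75 F [ 0.2 -0.6  0. ]
3 [[[-0.6,14.0,1.3],[0.1,-0.2,0.3],45],[[-0.6,14.0,1.3],[0.1,-0.2,0.3],45],[[-0.5,14.0,1.3],[0.1,-0.2,0.3],45]]
```

Emit:
{"op": "send_rows", "data": {"moves": [[[-0.6,14,1.3],[0,-0.2,0.4],45],[[-0.6,14,1.3],[0,0,0.3],45],[[-0.6,14,1.3],[0,0,0.3],45],[[0,0,0],[0,0,0],45]]}}

```text
time: 5.25
tool_pos: [462.8, 302.8, 188.6]
tcp_rot: [-1.572, 0.0, 0.055]
contact_force: [-0.6, 0.1, 0.4]
grip_width: 45.1
```

```bash
python3 - <<'E'
from h import *
plan([(462.3,302.3,189,0.06,30,20)])
E
```

```text
now [462.8 302.8 188.6] [-1.572  0.     0.055] open 45.1 t 5.25 F [-0.6  0.1  0.4]
1 [[[-0.6,-0.4,-0.5],[0.1,-0.3,-0.0],30]]
```

Close on the bar.

Emit:
{"op": "send_rows", "data": {"moves": [[[0,0,0],[0,0,0],20],[[0,0,0],[0,0,0],15],[[0,0,0],[0,0,0],5],[[0,0,0],[0,0,0],5],[[0,0,0],[0,0,0],5]]}}

```text
time: 5.88
tool_pos: [463.2, 303.6, 189.3]
tcp_rot: [-1.571, -0.001, 0.055]
contact_force: [0.5, -0.5, -1.6]
grip_width: 12.7
```

Emit:
{"op": "send_rows", "data": {"moves": [[[0,0,0],[0,6,0],5],[[0,0,0],[0,8,0],5],[[0,0,0],[0,8,0],5],[[0,0,0],[0,8,0],5]]}}

```text
time: 6.38
tool_pos: [463.0, 302.8, 189.3]
tcp_rot: [-1.572, -0.002, -0.483]
contact_force: [-1.2, 1.0, -0.6]
grip_width: 12.6
```

```bash
python3 - <<'E'
from plant import bot
o=bot.get_obs();print(o['tool_pos'],o['tcp_rot'],o['contact_force'],o['moment'],o['grip_width'])
E
```

```text
[463.02044    302.77378843 189.26415135] [-1.57241554 -0.00174484 -0.48269972] [-1.23628561  0.95158443 -0.55547672] [ 0.15064722 -0.13082193  0.0994881 ] 12.601286132566939
```

Smooth, with a moment of 0.1 N m about z, as expected for the nut. Continue.

Emit:
{"op": "send_rows", "data": {"moves": [[[0,0,0],[0,8,0],5],[[0,0,0],[0,8,0],5],[[0,0,0],[0,8,0],5],[[0,0,0],[0,8,0],5],[[0,0,0],[0,8,0],5],[[0,0,0],[0,6,0],5],[[0,0,0],[0,0,0],5],[[0,0,0],[0,0,0],5]]}}

```text
time: 7.38
tool_pos: [462.0, 301.9, 189.2]
tcp_rot: [-1.573, -0.004, -1.309]
contact_force: [-0.1, 0.3, -1.0]
grip_width: 12.6
```

```bash
python3 - <<'E'
from plant import bot,viewer
import cv2
o=bot.get_obs();print(o['tool_pos'],o['tcp_rot'],o['contact_force'],o['moment'],o['grip_width'])
for c in('side','top'):
    im=viewer.capture(c)
    cv2.imwrite(f'pics/{c}3c.png',cv2.resize(im[140:300,150:400] if c=='top' else im[100:220,180:400],None,fx=3.2,fy=3.2,interpolation=cv2.INTER_CUBIC))
E
```

```text
[461.97944055 301.90512363 189.2482567 ] [-1.57320164 -0.00356404 -1.30891217] [-0.12164412  0.34278346 -1.01827177] [ 0.28699158 -0.16917602 -0.12425868] 12.647117943630468
```

View pics/side3c.png

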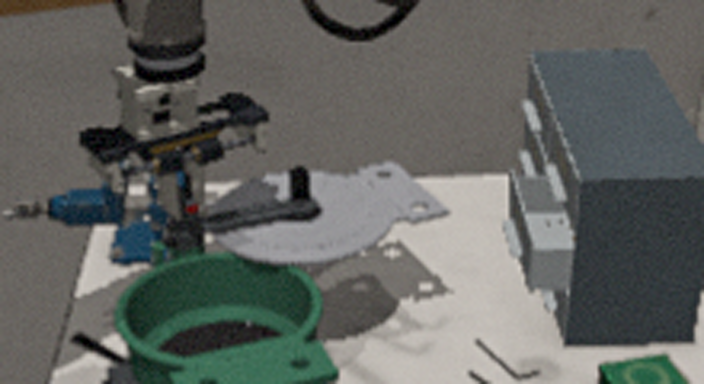

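View pics/top3c.png

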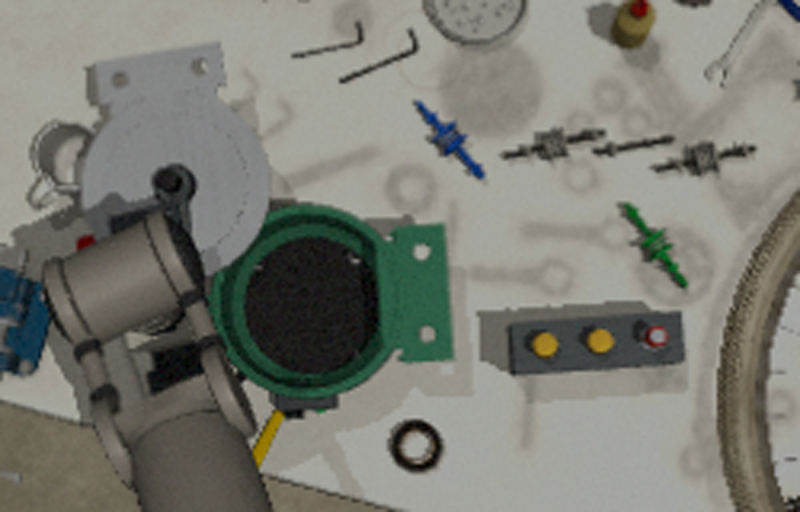

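Emit:
{"op": "send_rows", "data": {"moves": [[[0,0,0],[0,0,0],25],[[0,0,0],[0,0,0],45],[[0,-10,0],[0,0,0],45],[[0,-40,0],[0,0,0],60],[[0,-50,0],[0,0,0],60],[[20,-20,0],[0,3,0],60],[[50,0,0],[0,4,0],60],[[60,0,0],[0,4,0],60],[[60,0,0],[0,4,0],60],[[60,0,0],[0,0,0],60],[[50,0,0],[0,0,0],60]]}}

```text
time: 8.85
tool_pos: [491.3, -0.7, 321.7]
tcp_rot: [-1.562, -0.004, -1.569]
contact_force: [0.3, 0.3, 0.5]
grip_width: 59.9
```

```bash
cat > look.py <<'E'
from h import *
from plant import bot, viewer, find_in, spot_point
import sys
np.set_printoptions(precision=1,suppress=True)
tag=sys.argv[1]
im=viewer.capture('top');cv2.imwrite(f'pics/top_{tag}.png',im)
for t,z in(('axle_1_mid',8.5),('driver_1_mid',18)):
    for q in spot_point('top',t): print(t,np.round(q['point'],1),round(q['conf'],2),at_z('top',q['point'],z)[:2])
# gray dark part segmentation on the bench in region
hsv=cv2.cvtColor(im,cv2.COLOR_BGR2HSV)
m=((hsv[...,2]<95)&(hsv[...,1]<90)).astype(np.uint8)
roi=np.zeros_like(m);roi[140:235,296:400]=1
m&=roi
m=cv2.dilate(m,np.ones((2,2),np.uint8))
n,l,st,ce=cv2.connectedComponentsWithStats(m)
for i in range(1,n):
    if st[i,4]<40: continue
    ys,xs=np.nonzero(l==i)
    P=np.array([at_z('top',(x-.5,y-.5),10)[:2] for x,y in zip(xs,ys)])
    c=P.mean(0);w,v=np.linalg.eigh(np.cov((P-c).T));a=v[:,1]; a=a*np.sign(a[1])
    pr=(P-c)@a
    print('blob',st[i],'c',c,'mid',c+a*(pr.max()+pr.min())/2,'len',pr.max()-pr.min(),'heading',np.arctan2(a[1],a[0]),'yaw jaw⊥',np.arctan2(a[1],a[0])-np.pi)
print(bot.get_obs()['tool_pos'],bot.get_obs()['tcp_rot'])
cv2.imwrite(f'pics/top_{tag}c.png',cv2.resize(im[140:260,280:430],None,fx=5,fy=5,interpolation=cv2.INTER_CUBIC))
E
python3 look.py p1
```

```text
axle_1_mid [353.7 246.4] 0.74 [ 432.8 -223.6]
axle_1_mid [345.5 184.4] 0.43 [ 665.7 -195.7]
driver_1_mid [354.6 216.1] 0.6 [ 545.  -227.1]
driver_1_mid [405.7 169.3] 0.53 [ 722.7 -424.8]
driver_1_mid [291.4 180.5] 0.49 [678.8   7.8]
blob [296 181  44  55 795] c [581.6 -68. ] mid [587.1 -69.4] len 228.26761528486588 heading 2.9040339567936346 yaw jaw⊥ -0.23755869679615849
blob [335 182  27   8  86] c [ 662.4 -201.2] mid [ 662.8 -203.2] len 100.23993984220449 heading 1.743930154127049 yaw jaw⊥ -1.397662499462744
blob [354 185  33  11 182] c [ 647.  -285.1] mid [ 647.2 -286.4] len 124.8467936281017 heading 1.7695423221854456 yaw jaw⊥ -1.3720503314043475
blob [379 200  22  36 199] c [ 539.  -356.4] mid [ 542.5 -358.4] len 155.28502205389827 heading 2.6151543843838136 yaw jaw⊥ -0.5264382692059795
blob [344 204  20  27 125] c [ 543.  -221.4] mid [ 543.6 -221. ] len 120.07792292411834 heading 0.6206192439389718 yaw jaw⊥ -2.5209734096508214
blob [391 218  10  18  83] c [ 505.1 -382.3] mid [ 507.  -383.2] len 72.83364675672084 heading 2.69036050290783 yaw jaw⊥ -0.451232150681963
[491.6  -0.6 321.5] [-1.6 -0.  -1.6]
```

View pics/top_p1c.png

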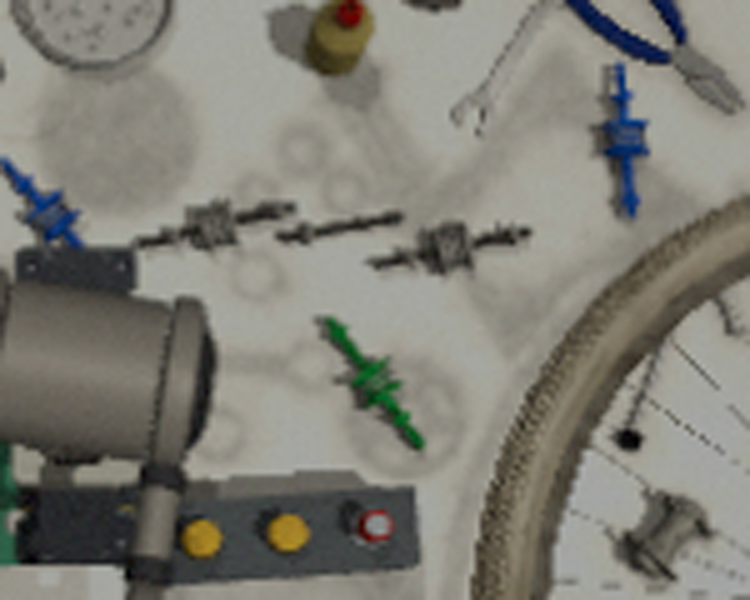

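```bash
python3 - <<'E'
from h import *
np.set_printoptions(precision=3,suppress=True)
f=lambda u,v:(280+(u+.5)/5-.5,140+(v+.5)/5-.5)
for n,e1,e2,c in(('A',(135,243),(293,208),(213,225)),('ax',(277,236),(402,216),None),('B',(370,263),(528,232),(447,247))):
    a=at_z('top',f(*e1),12)[:2];b=at_z('top',f(*e2),12)[:2]
    d=a-b
    print(n,'mid',(a+b)/2,'len',np.hypot(*d),'heading',np.arctan2(d[1],d[0])-np.pi,'cone',at_z('top',f(*c),20)[:2] if c else '')
# side check from side2 capture
s=cv2.imread('pics/side2.png')
cv2.imwrite('pics/b3.png',cv2.resize(s[225:330,290:400],None,fx=5.5,fy=5.5,interpolation=cv2.INTER_CUBIC))
plan([(672,-109,120,-1.32,75)])
E
```

```text
A mid [ 663.938 -108.564] len 121.80268236073321 heading -1.349802701848874 cone [ 662.976 -107.207]
ax mid [ 663.678 -202.932] len 95.72487802562817 heading -1.4094016657525683 cone 
B mid [ 647.526 -285.521] len 122.56554229446745 heading -1.375162651317442 cone [ 646.622 -282.595]
now [491.6  -0.6 321.5] [-1.562 -0.004 -1.573] open 60.0 t 9.0 F [ 0.1  0.  -0.6]
5 [[[21.4,40.7,35.8],[-0.1,-2.9,0.1],75],[[23.3,40.6,34.7],[-0.1,-2.9,0.1],75],[[25.0,40.5,33.6],[-0.1,-2.9,0.1],75],[[26.7,40.5,32.3],[-0.1,-2.9,0.1],75],[[28.4,40.4,31.0],[-0.1,-2.9,0.1],75]]
```

View pics/b3.png

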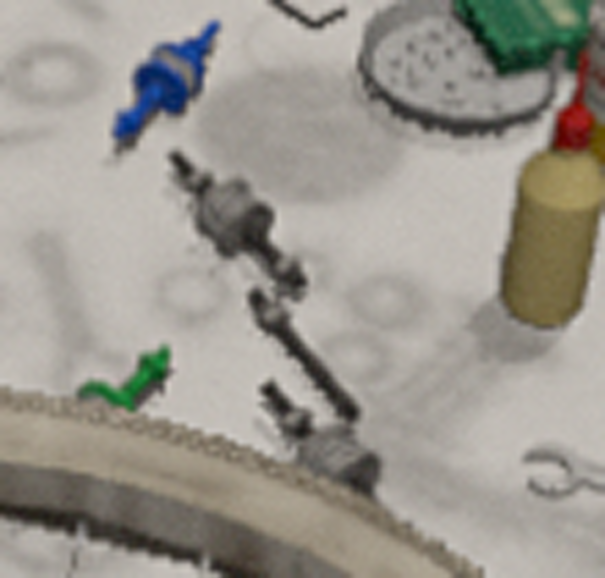

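Emit:
{"op": "send_rows", "data": {"moves": [[[20,40,35],[0,-3,0],75],[[21,40,34],[0,-3,0],75],[[23,40,33],[0,-3,0],75],[[24,40,32],[0,-3,0],75],[[25,40,30],[0,-1,0],75],[[0,25,0],[0,0,0],70],[[0,0,0],[0,0,0],70]]}}

```text
time: 9.88
tool_pos: [678.8, -87.6, 96.7]
tcp_rot: [-1.555, -0.005, -1.329]
contact_force: [0.8, -0.3, 1.0]
grip_width: 70.2
```

```bash
python3 - <<'E'
from h import *
print(tri((332.7,264.1),(322.5,185)))
plan([(663.3,-108,60,-1.35,70,40),(663.3,-108,26,-1.35,70,20)])
E
```

```text
(array([ 662.10013342, -108.53281988,   17.58335993]), np.float64(0.4957208310168734))
now [678.8 -87.6  96.7] [-1.555 -0.005 -1.329] open 70.2 t 9.88 F [ 0.8 -0.3  1. ]
4 [[[7.9,18.2,-10.2],[-0.5,0.6,0.2],70],[[8.1,18.3,-10.0],[-0.5,0.6,0.2],70],[[-0.0,17.0,-0.0],[0.0,0.0,0.0],70],[[-0.0,17.0,-0.0],[0.0,0.0,0.0],70]]
```

Emit:
{"op": "send_rows", "data": {"moves": [[[8,18,-10],[-0.5,0.6,0.2],70],[[8,18,-10],[-0.5,0.6,0.2],70],[[0,0,0],[0,0,0],70]]}}

```text
time: 10.25
tool_pos: [663.4, -107.6, 61.7]
tcp_rot: [-1.57, 0.0, -1.349]
contact_force: [0.9, -0.5, 0.8]
grip_width: 70.2
```

```bash
python3 - <<'E'
from h import *
plan([(662.5,-108.3,26,-1.35,70,20)])
E
```

```text
now [ 663.4 -107.6   61.7] [-1.57   0.    -1.349] open 70.2 t 10.25 F [ 0.9 -0.5  0.8]
2 [[[0.2,17.8,-0.5],[-0.0,0.0,-0.0],70],[[0.2,17.8,-0.5],[-0.0,0.0,-0.0],70]]
```

Emit:
{"op": "send_rows", "data": {"moves": [[[0.2,17.5,-0.5],[0,0,0],70],[[0.2,17.5,-0.5],[0,0,0],60],[[0,0,0],[0,0,0],45],[[0,0,0],[0,0,0],25],[[0,0,0],[0,0,0],25],[[0,0,0],[0,0,0],25]]}}

```text
time: 11.0
tool_pos: [663.3, -108.2, 25.8]
tcp_rot: [-1.568, -0.001, -1.349]
contact_force: [-1.0, 0.1, -1.2]
grip_width: 36.8
```

```bash
python3 - <<'E'
from h import *
# bowl centre (470.6,167.2)
plan([(662,-107,130,-1.35,25),(600,20,180,-1.45,25),(495,165,175,-1.505,25)])
E
```

```text
now [ 663.3 -108.2   25.8] [-1.568e+00 -1.000e-03 -1.349e+00] open 36.8 t 11.0 F [-1.   0.1 -1.2]
8 [[[-0.7,-52.1,-0.3],[-0.1,0.0,0.0],25],[[-0.7,-52.1,-0.4],[-0.1,0.0,0.0],25],[[-45.8,-16.7,-10.9],[0.0,1.9,-0.0],25],[[-45.4,-16.7,-12.4],[0.0,1.9,-0.0],25],[[-45.0,-16.7,-13.9],[0.0,1.9,-0.0],25],[[-52.2,1.7,-28.9],[0.0,1.1,-0.0],25],[[-51.7,1.7,-29.9],[0.0,1.1,-0.0],25],[[-51.1,1.7,-30.8],[0.0,1.1,-0.0],25]]
```

Emit:
{"op": "send_rows", "data": {"moves": [[[0,-50,0],[0,0,0],25],[[0,-52,0],[0,0,0],25],[[-45,-17,-11],[0,2,0],25],[[-45,-17,-12],[0,2,0],25],[[-45,-17,-14],[0,2,0],25],[[-52,0,-29],[0,1,0],25],[[-51,0,-30],[0,1,0],25],[[-45,0,-28],[0,1,0],25],[[0,0,0],[0,0,0],25],[[0,0,0],[0,0,0],25]]}}

```text
time: 12.25
tool_pos: [497.2, 163.9, 185.7]
tcp_rot: [-1.56, 0.001, -1.513]
contact_force: [0.1, -0.7, -1.2]
grip_width: 36.7
```

```bash
python3 - <<'E'
from h import *
plan([(494,168,105,-1.505,25,30)])
E
```

```text
now [497.2 163.9 185.7] [-1.560e+00  1.000e-03 -1.513e+00] open 36.7 t 12.25 F [ 0.1 -0.7 -1.2]
3 [[[-1.4,26.9,-1.3],[-0.2,-0.1,-0.0],25],[[-1.4,26.9,-1.2],[-0.2,-0.1,-0.0],25],[[-1.4,26.9,-1.1],[-0.2,-0.1,-0.0],25]]
```

Emit:
{"op": "send_rows", "data": {"moves": [[[-1,27,-1.3],[-0.2,0,0],25],[[-1.4,27,-1.3],[-0.2,0,0],25],[[-1.4,26,-1.2],[-0.2,0,0],25],[[0,0,0],[0,0,0],25]]}}

```text
time: 12.75
tool_pos: [498.4, 163.5, 104.4]
tcp_rot: [-1.566, 0.001, -1.518]
contact_force: [0.2, 0.3, -1.3]
grip_width: 36.3
```

Emit:
{"op": "send_rows", "data": {"moves": [[[0,0,0],[0,0,0],50],[[0,0,0],[0,0,0],50],[[0,-20,0],[0,0,0],50],[[0,-50,0],[0,0,0],50],[[0,-40,0],[0,0,0],60],[[50,0,20],[0,-1,0],60],[[55,0,25],[0,-1,0],60],[[55,0,25],[0,-1,0],60],[[50,20,25],[0,-1,0],60],[[50,40,25],[0,-1,0],60],[[50,40,25],[0,0,0],60],[[0,0,0],[0,0,0],60]]}}

```text
time: 14.25
tool_pos: [679.1, -131.3, 142.6]
tcp_rot: [-1.536, -0.005, -1.427]
contact_force: [-0.7, 0.2, -0.8]
grip_width: 59.9
```

```bash
python3 look.py p2; python3 - <<'E'
from h import *
plan([(663.5,-203,90,-1.405,60)])
s=cv2.imread('pics/top_p2.png')
cv2.imwrite('pics/b4.png',cv2.resize(s[140:280,180:430],None,fx=3.2,fy=3.2,interpolation=cv2.INTER_CUBIC))
E
```

```text
driver_1_mid [186.5 163.5] 0.7 [745. 405.]
driver_1_mid [407.5 167.3] 0.65 [ 730.5 -432. ]
driver_1_mid [290.2 183.2] 0.63 [668.5  12.3]
driver_1_mid [368.4 186.7] 0.62 [ 655.6 -280.8]
driver_1_mid [352.5 213.9] 0.44 [ 553.2 -219.4]
blob [ 296  140   91   96 3239] c [ 671.9 -123. ] mid [ 650.7 -118.7] len 381.62014770332087 heading 2.9400831906448905 yaw jaw⊥ -0.20150946294490257
blob [379 200  22  36 169] c [ 541.5 -356.7] mid [ 543.8 -358.1] len 153.41005222059607 heading 2.6081267258184386 yaw jaw⊥ -0.5334659277713545
blob [347 208  13  15  92] c [ 551.4 -217.2] mid [ 552.1 -216.8] len 53.31552875946903 heading 0.4963723999589388 yaw jaw⊥ -2.6452202536308542
blob [391 219  10  17  78] c [ 504.4 -382.4] mid [ 505.3 -382.8] len 69.40312212812151 heading 2.6909239076791285 yaw jaw⊥ -0.45066874591066464
blob [356 221   9  10  41] c [ 511.8 -244.9] mid [ 512.5 -244.2] len 42.12754533243839 heading 0.7746941254420869 yaw jaw⊥ -2.366898528147706
[ 679.8 -127.7  148.2] [-1.5 -0.  -1.4]
now [ 679.8 -127.7  148.2] [-1.53  -0.007 -1.424] open 60.0 t 14.4 F [0.2 0.1 0.7]
2 [[[35.8,28.8,-14.8],[-1.2,-0.5,0.2],60],[[35.8,29.0,-14.5],[-1.2,-0.5,0.2],60]]
```

View pics/b4.png

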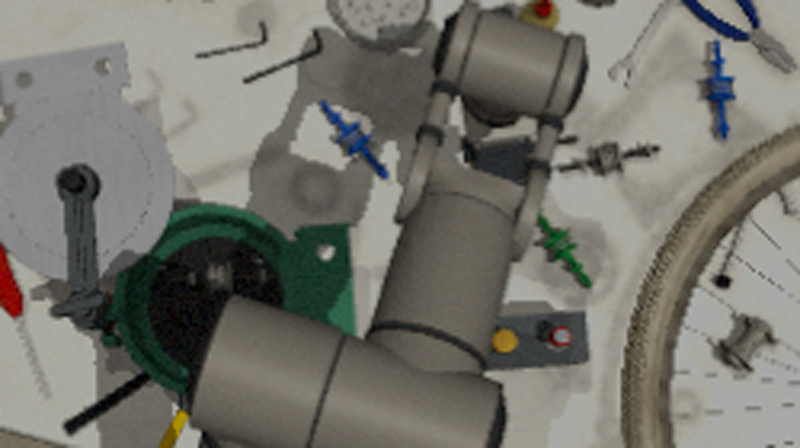

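Emit:
{"op": "send_rows", "data": {"moves": [[[36,29,-15],[-1.2,-0.5,0.2],50],[[35,28,-14],[-1.2,-0.5,0.2],50],[[0,0,0],[0,0,0],50],[[0,0,0],[0,0,0],50]]}}

```text
time: 14.9
tool_pos: [667.0, -198.4, 101.0]
tcp_rot: [-1.559, -0.007, -1.398]
contact_force: [-0.0, 0.2, -0.5]
grip_width: 50.2
```

```bash
python3 - <<'E'
from h import *
from plant import viewer
s=viewer.capture('side')
cv2.imwrite('pics/b5.png',cv2.resize(s[200:330,250:420],None,fx=4.5,fy=4.5,interpolation=cv2.INTER_CUBIC))
plan([(663.3,-203,25,-1.405,50,22)])
E
```

```text
now [ 667.  -198.4  100.9] [-1.559 -0.007 -1.397] open 49.7 t 14.95 F [-0.6  0.6  0.3]
4 [[[0.8,19.0,-1.3],[-0.2,0.1,0.1],50],[[0.9,19.0,-1.3],[-0.2,0.1,0.1],50],[[0.9,19.0,-1.2],[-0.2,0.1,0.1],50],[[1.0,19.0,-1.2],[-0.2,0.1,0.1],50]]
```

View pics/b5.png

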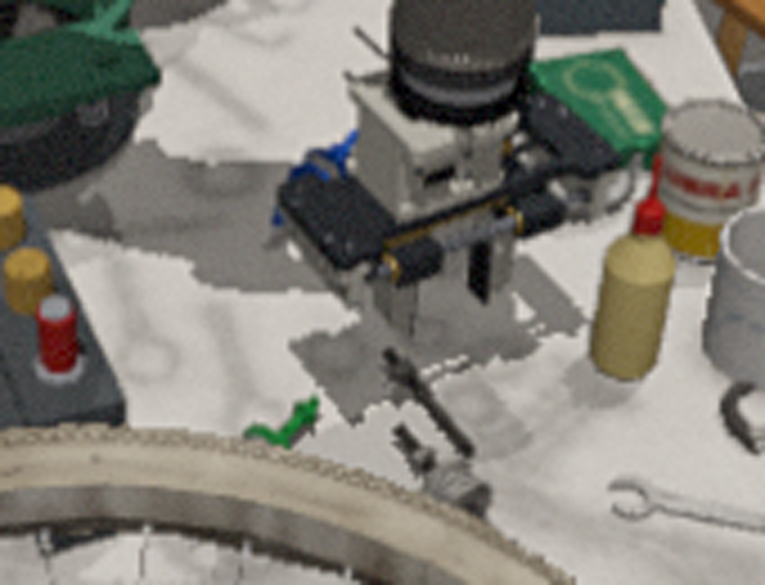

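Emit:
{"op": "send_rows", "data": {"moves": [[[1,19,-1.4],[-0.2,0.1,0.1],42],[[1,19,-1.3],[-0.2,0.1,0.1],42],[[1,19,-1.3],[-0.2,0.1,0.1],42],[[0,0,0],[0,0,0],42]]}}

```text
time: 15.45
tool_pos: [664.3, -199.4, 41.0]
tcp_rot: [-1.569, -0.002, -1.4]
contact_force: [-0.2, 0.0, -0.7]
grip_width: 42.2
```

```bash
python3 - <<'E'
from h import *
plan([(663.3,-203,25,-1.405,42,22)])
E
```

```text
now [ 664.3 -199.4   41. ] [-1.569 -0.002 -1.4  ] open 42.2 t 15.45 F [-0.2  0.  -0.7]
1 [[[3.3,16.0,-1.7],[-0.1,0.3,0.1],42]]
```

Emit:
{"op": "send_rows", "data": {"moves": [[[3.3,16,-1.5],[-0.1,0.3,0.1],42],[[0,0,0],[0,0,0],25],[[0,0,0],[0,0,0],8],[[0,0,0],[0,0,0],8],[[0,0,0],[0,0,0],8],[[0,0,0],[0,0,0],8]]}}

```text
time: 16.2
tool_pos: [664.2, -203.8, 25.0]
tcp_rot: [-1.569, -0.001, -1.406]
contact_force: [0.1, -0.1, -0.2]
grip_width: 16.6
```

```bash
python3 - <<'E'
from h import *
plan([(662,-190,130,-1.4,8),(600,20,180,-1.45,8),(466,168,185,-1.505,8)])
E
```

```text
now [ 664.2 -203.8   25. ] [-1.569e+00 -1.000e-03 -1.406e+00] open 16.6 t 16.2 F [ 0.1 -0.1 -0.2]
10 [[[-6.9,-52.5,0.1],[-0.0,-0.2,0.0],8],[[-6.9,-52.5,0.1],[-0.0,-0.2,0.0],8],[[-54.4,-12.5,-6.4],[-0.0,0.7,0.0],8],[[-54.3,-12.5,-7.0],[-0.0,0.7,0.0],8],[[-54.2,-12.5,-7.7],[-0.0,0.7,0.0],8],[[-54.1,-12.5,-8.4],[-0.0,0.7,0.0],8],[[-40.8,-1.3,-28.8],[0.0,0.8,-0.0],8],[[-40.4,-1.3,-29.4],[0.0,0.8,-0.0],8],[[-40.0,-1.3,-29.9],[0.0,0.8,-0.0],8],[[-39.5,-1.3,-30.5],[0.0,0.8,-0.0],8]]
```

Emit:
{"op": "send_rows", "data": {"moves": [[[-6,-52,0],[0,0,0],8],[[-7,-52,0],[0,0,0],8],[[-54,-12,-6],[0,0.7,0],8],[[-54,-12,-7],[0,0.7,0],8],[[-54,-12,-8],[0,0.7,0],8],[[-54,-12,-9],[0,0.7,0],8],[[-41,0,-32],[0,0.8,0],8],[[-41,0,-32],[0,0.8,0],8],[[-40,0,-34],[0,0.8,0],8],[[-40,0,-34],[0,0.8,0],8],[[0,0,0],[0,0,0],8],[[0,0,0],[0,0,0],8]]}}

```text
time: 17.7
tool_pos: [448.6, 178.7, 183.0]
tcp_rot: [-1.561, 0.001, -1.514]
contact_force: [0.0, -0.2, 0.2]
grip_width: 16.9
```

```bash
python3 - <<'E'
from h import *
plan([(446,168,110,-1.505,8,28)])
E
```

```text
now [448.6 178.7 183. ] [-1.561e+00  1.000e-03 -1.514e+00] open 16.9 t 17.7 F [ 0.  -0.2  0.2]
3 [[[3.5,24.3,-1.3],[-0.2,-0.2,-0.0],8],[[3.5,24.3,-1.3],[-0.2,-0.2,-0.0],8],[[3.5,24.3,-1.2],[-0.2,-0.2,-0.0],8]]
```

Emit:
{"op": "send_rows", "data": {"moves": [[[3.5,24,-1.3],[-0.2,-0.2,0],8],[[3.5,24,-1.3],[-0.2,-0.2,0],8],[[3.5,24,-1.3],[-0.2,0,0],8],[[0,0,0],[0,0,0],8],[[0,0,0],[0,0,0],30],[[0,0,0],[0,0,0],30],[[0,0,0],[0,0,0],30]]}}

```text
time: 18.58
tool_pos: [453.2, 164.3, 112.2]
tcp_rot: [-1.562, 0.001, -1.514]
contact_force: [0.4, 0.7, -0.3]
grip_width: 29.6
```

Emit:
{"op": "send_rows", "data": {"moves": [[[0,-30,0],[0,0,0],30],[[0,-50,0],[0,0,0],50],[[50,0,20],[0,-1,0],60],[[55,0,25],[0,-1,0],60],[[55,0,25],[0,-1,0],60],[[55,0,25],[0,-1,0],60],[[55,0,25],[0,-1,0],65],[[50,10,25],[0,-1,0],70],[[55,10,20],[0,-1,0],70],[[50,20,5],[0,-1,0],70],[[0,0,0],[0,0,0],70]]}}

```text
time: 19.95
tool_pos: [682.9, -248.2, 163.0]
tcp_rot: [-1.549, -0.004, -1.362]
contact_force: [0.0, 1.8, -1.1]
grip_width: 69.9
```

```bash
python3 look.py p3; python3 - <<'E'
from h import *
from plant import viewer
plan([(646.8,-283.5,70,-1.375,70)])
s=cv2.imread('pics/top_p3.png')
cv2.imwrite('pics/b6.png',cv2.resize(s[140:280,180:430],None,fx=3.2,fy=3.2,interpolation=cv2.INTER_CUBIC))
s=viewer.capture('side')
cv2.imwrite('pics/b7.png',cv2.resize(s[140:330,190:430],None,fx=3.2,fy=3.2,interpolation=cv2.INTER_CUBIC))
E
```

```text
driver_1_mid [290.4 176.8] 0.69 [692.8  11.5]
driver_1_mid [406.7 165.5] 0.66 [ 737.4 -429.2]
blob [296 140  25  59 490] c [741.3 -50. ] mid [728.9 -45.7] len 226.814871047909 heading 2.810928035093625 yaw jaw⊥ -0.33066461849616813
blob [ 324  140   77   96 2807] c [ 673.3 -248.4] mid [ 651.3 -236.2] len 425.63515552421285 heading 2.636364728278981 yaw jaw⊥ -0.5052279253108121
blob [380 200  21  36 167] c [ 542.1 -357.1] mid [ 543.8 -358.1] len 153.41070819931247 heading 2.6071950512167357 yaw jaw⊥ -0.5343976023730574
blob [391 218  10  18  79] c [ 505.5 -382.7] mid [ 506.9 -383.4] len 72.80077000479267 heading 2.697805539905348 yaw jaw⊥ -0.4437871136844449
blob [296 224  16  12  89] c [489.7 -27.8] mid [488.4 -30.4] len 68.24981226070705 heading 1.0913636734101515 yaw jaw⊥ -2.0502289801796416
[ 683.9 -243.9  166.8] [-1.5 -0.  -1.4]
now [ 683.9 -243.9  166.8] [-1.545 -0.006 -1.358] open 70.2 t 20.1 F [0.1 1.6 0.8]
2 [[[15.2,47.9,-23.5],[-0.7,0.5,0.2],70],[[15.5,48.1,-22.8],[-0.7,0.5,0.2],70]]
```

View pics/b6.png

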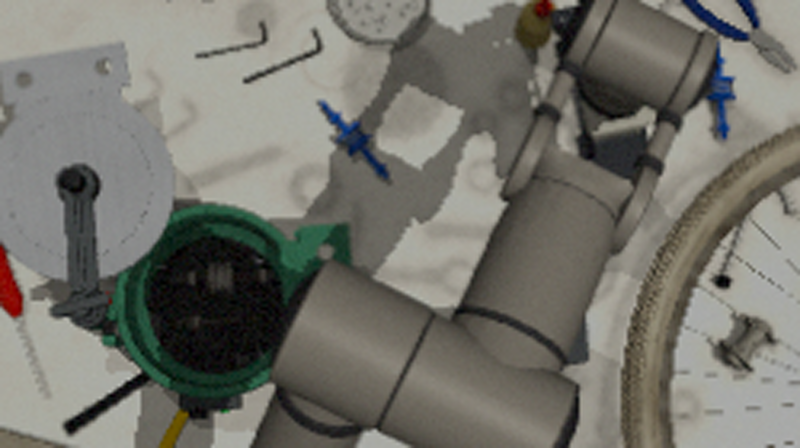

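View pics/b7.png

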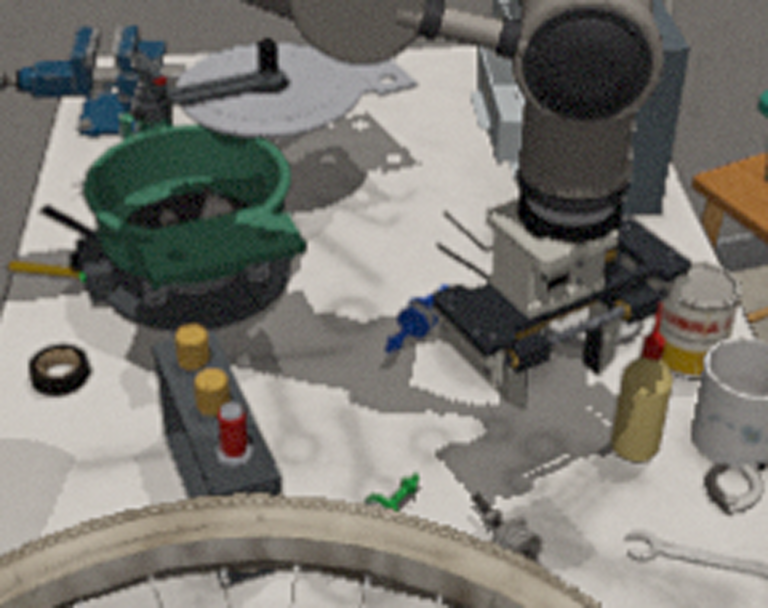

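```bash
python3 - <<'E'
from h import *
np.set_printoptions(precision=1,suppress=True)
print('bottle',at_z('side',(390,281),0),at_z('top',(346,142),150))
print('drB',tri((351.7,306.7),(369.2,189.2)))
plan([(646.8,-283.5,70,-1.375,70)])
E
```

```text
bottle [ 802.1 -207.8    0. ] [ 794.5 -184.8  150. ]
drB (array([ 646. , -282.9,   24.9]), np.float64(1.7524426564875717))
now [ 684.  -243.4  167.3] [-1.5 -0.  -1.4] open 69.9 t 20.15 F [-0.4 -0.3  0.6]
2 [[[15.4,48.1,-23.7],[-0.7,0.5,0.2],70],[[15.7,48.4,-22.9],[-0.7,0.5,0.2],70]]
```

Emit:
{"op": "send_rows", "data": {"moves": [[[15,40,-22],[-0.7,0.5,0.2],65],[[15,40,-20],[-0.7,0.5,0.2],65],[[0,0,0],[0,0,0],65],[[0,0,0],[0,0,0],65]]}}

```text
time: 20.65
tool_pos: [654.2, -276.2, 93.5]
tcp_rot: [-1.56, -0.005, -1.367]
contact_force: [0.6, 1.0, 0.6]
grip_width: 65.1
```

```bash
python3 - <<'E'
from h import *
plan([(646.5,-283.2,60,-1.375,65,20)])
E
```

```text
now [ 654.2 -276.2   93.5] [-1.56  -0.005 -1.367] open 65.1 t 20.65 F [0.6 1.  0.6]
2 [[[2.6,16.7,-4.7],[-0.3,0.2,0.1],65],[[2.6,16.7,-4.6],[-0.3,0.2,0.1],65]]
```

Emit:
{"op": "send_rows", "data": {"moves": [[[2.6,17,-4.7],[-0.3,0.2,0.1],65],[[2.6,17,-4.6],[-0.3,0.2,0.1],65],[[0,10,0],[0,0,0],65],[[0,0,0],[0,0,0],65]]}}

```text
time: 21.15
tool_pos: [648.4, -282.0, 49.9]
tcp_rot: [-1.567, -0.004, -1.372]
contact_force: [0.5, 0.1, 0.4]
grip_width: 64.9
```

```bash
python3 - <<'E'
from h import *
plan([(646.5,-283.2,26,-1.375,65,25)])
E
```

```text
now [ 648.4 -282.    49.9] [-1.567 -0.004 -1.372] open 64.9 t 21.15 F [0.5 0.1 0.4]
1 [[[0.7,23.9,-2.2],[-0.2,0.2,0.2],65]]
```

Emit:
{"op": "send_rows", "data": {"moves": [[[0.4,12,-1.1],[-0.2,0.1,0.1],65],[[0.4,12,-1.1],[0,0,0.1],60],[[0,0,0],[0,0,0],45],[[0,0,0],[0,0,0],25],[[0,0,0],[0,0,0],25],[[0,0,0],[0,0,0],25]]}}

```text
time: 21.9
tool_pos: [646.5, -283.5, 24.4]
tcp_rot: [-1.571, -0.001, -1.374]
contact_force: [0.4, -0.2, -2.3]
grip_width: 36.7
```

```bash
python3 - <<'E'
from h import *
plan([(640,-270,130,-1.375,25),(600,20,180,-1.45,25),(452,168,190,-1.505,25)])
E
```

```text
now [ 646.5 -283.5   24.4] [-1.571e+00 -1.000e-03 -1.374e+00] open 36.7 t 21.9 F [ 0.4 -0.2 -2.3]
11 [[[-7.2,-52.8,-1.9],[-0.0,0.0,0.0],25],[[-7.2,-52.8,-1.9],[-0.0,0.0,0.0],25],[[-58.4,-10.0,3.4],[0.0,0.9,0.0],25],[[-58.5,-10.0,2.6],[0.0,0.9,0.0],25],[[-58.5,-10.0,1.7],[0.0,0.9,0.0],25],[[-58.5,-10.0,0.8],[0.0,0.9,0.0],25],[[-58.5,-10.0,-0.1],[0.0,0.9,0.0],25],[[-41.2,-2.5,-32.3],[0.0,0.8,-0.0],25],[[-40.7,-2.5,-32.8],[0.0,0.8,-0.0],25],[[-40.3,-2.5,-33.4],[0.0,0.8,-0.0],25],[[-39.8,-2.5,-33.9],[0.0,0.8,-0.0],25]]
```

Emit:
{"op": "send_rows", "data": {"moves": [[[-6,-52,-2],[0,0,0],25],[[-7,-52,-2],[0,0,0],25],[[-58,-10,3],[0,1,0],25],[[-58,-10,2],[0,1,0],25],[[-58,-10,1],[0,1,0],25],[[-58,-10,0],[0,1,0],25],[[-58,-10,0],[0,1,0],25],[[-41,0,-34],[0,1,0],25],[[-40,0,-34],[0,0.8,0],25],[[-40,0,-34],[0,0.8,0],25],[[-36,0,-34],[0,0,0],25],[[0,0,0],[0,0,0],25],[[0,0,0],[0,0,0],25]]}}

```text
time: 23.52
tool_pos: [446.0, 174.7, 184.5]
tcp_rot: [-1.561, 0.002, -1.512]
contact_force: [0.4, -0.8, -2.3]
grip_width: 36.8
```

```bash
python3 - <<'E'
from h import *
plan([(446,168,116,-1.505,25,28)])
E
```

```text
now [446.  174.7 184.5] [-1.561  0.002 -1.512] open 36.8 t 23.52 F [ 0.4 -0.8 -2.3]
3 [[[2.3,22.8,-0.4],[-0.2,-0.1,-0.0],25],[[2.2,22.8,-0.3],[-0.2,-0.1,-0.0],25],[[2.2,22.8,-0.2],[-0.2,-0.1,-0.0],25]]
```

Emit:
{"op": "send_rows", "data": {"moves": [[[2,23,0],[-0.2,0,0],25],[[2,23,0],[-0.2,0,0],25],[[2,22,0],[-0.2,0,0],25],[[0,0,0],[0,0,0],25],[[0,0,0],[0,0,0],50],[[0,0,0],[0,0,0],50],[[0,-10,0],[0,0,0],50],[[0,-50,0],[0,0,0],50],[[0,-50,0],[0,0,0],50],[[50,-20,0],[0,0,0],50],[[50,0,0],[0,0,0],50],[[50,0,0],[0,0,0],50],[[0,0,0],[0,0,0],50]]}}

```text
time: 25.15
tool_pos: [462.8, 12.1, 261.0]
tcp_rot: [-1.548, 0.0, -1.514]
contact_force: [-0.5, 0.9, -0.2]
grip_width: 49.9
```

```bash
python3 - <<'E'
from h import *
from plant import viewer,bot
for c,(y0,y1,x0,x1) in(('top',(140,300,150,400)),('side',(140,280,190,330))):
    s=viewer.capture(c);cv2.imwrite(f'pics/{c}_p4.png',s)
    k=3.2 if c=='top' else 5
    cv2.imwrite(f'pics/{c}_p4c.png',cv2.resize(s[y0:y1,x0:x1],None,fx=k,fy=k,interpolation=cv2.INTER_CUBIC))
print(bot.get_obs()['tool_pos'])
E
```

```text
[462.53052538  14.64708406 260.60036265]
```

View pics/top_p4c.png

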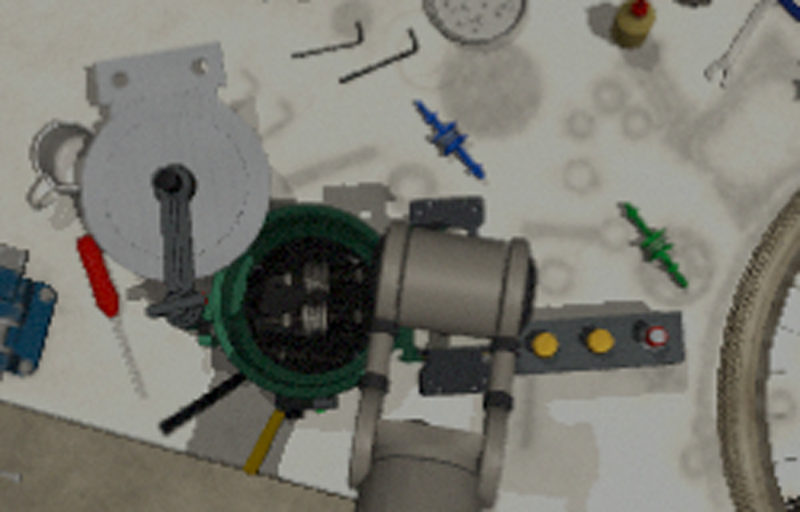

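View pics/side_p4c.png

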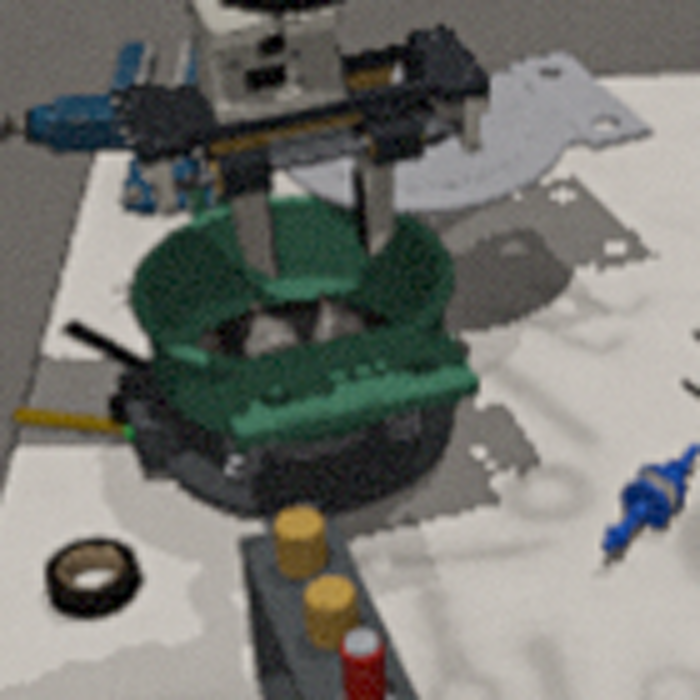

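```bash
python3 - <<'E'
from h import *
from plant import spot_point
s=cv2.imread('pics/top_p4.png')
cv2.imwrite('pics/b8.png',cv2.resize(s[90:370,330:560],None,fx=2.1,fy=2.1,interpolation=cv2.INTER_CUBIC))
for c in('top','side'):
  for t in('axle_1_mid','driver_1_mid'):
    print(c,t,[(np.round(q['point']),round(q['conf'],2)) for q in spot_point(c,t)])
yaw=.066;piv=np.array([462,302.3])
for th in(1.565,0): print(piv+135*np.array([np.sin(yaw+th),-np.cos(yaw+th)]))
print(tri((273.3,158.6),(204.3,196.3)))
E
```

```text
top axle_1_mid [(array([246., 248.]), 0.39)]
top driver_1_mid [(array([354., 215.]), 0.61), (array([406., 168.]), 0.58), (array([250., 241.]), 0.42), (array([292., 182.]), 0.41)]
side axle_1_mid [(array([232., 219.]), 0.43)]
side driver_1_mid [(array([322., 237.]), 0.75), (array([403., 339.]), 0.61), (array([243., 208.]), 0.44), (array([308., 302.]), 0.41)]
[596.75542133 310.42258711]
[470.90353275 167.59392328]
(array([595.67023013, 309.2373125 , 172.59760805]), np.float64(3.8613098883231585))
```

View pics/b8.png

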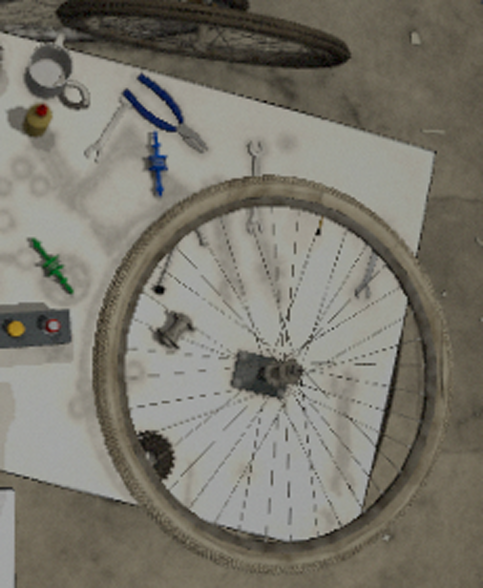

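```bash
python3 - <<'E'
from h import *
plan([(596.2,310,235,0.05,45)])
E
```

```text
now [462.3  15.9 259.6] [-1.550e+00  1.000e-03 -1.508e+00] open 49.7 t 25.45 F [-0.1 -0.4  0.7]
9 [[[-31.7,3.1,16.8],[-0.1,-9.9,0.1],45],[[-28.3,3.1,22.0],[-0.1,-9.9,0.1],45],[[-24.1,3.1,26.6],[-0.1,-9.9,0.1],45],[[-19.1,3.1,30.3],[-0.1,-9.9,0.1],45],[[-13.6,3.1,33.2],[-0.1,-9.9,0.1],45],[[-7.7,3.0,35.0],[-0.1,-9.9,0.1],45],[[-1.5,3.0,35.9],[-0.1,-9.9,0.1],45],[[4.7,2.9,35.6],[-0.1,-9.9,0.1],45],[[10.7,2.8,34.3],[-0.1,-9.9,0.1],45]]
```

Emit:
{"op": "send_rows", "data": {"moves": [[[-32,0,17],[0,-10,0],45],[[-28,0,22],[0,-10,0],45],[[-24,3,27],[0,-10,0],45],[[-19,3,30],[0,-10,0],45],[[-13,3,33],[0,-10,0],45],[[-8,3,35],[0,-10,0],45],[[-1.5,3,36],[0,-10,0],45],[[5,3,35],[0,-10,0],45],[[9,3,28],[0,-9,0],45],[[0,0,0],[0,0,0],45],[[0,0,0],[0,0,0],45],[[0,0,0],[0,0,0],45]]}}

```text
time: 26.95
tool_pos: [582.3, 328.4, 238.0]
tcp_rot: [-1.572, -0.014, 0.112]
contact_force: [1.1, -0.6, -0.5]
grip_width: 45.0
```

```bash
python3 - <<'E'
from h import *
plan([(596.2,310,215,0.06,45,20)])
E
```

```text
now [582.3 328.4 238. ] [-1.572 -0.014  0.112] open 45.0 t 26.95 F [ 1.1 -0.6 -0.5]
2 [[[5.7,11.6,-9.9],[0.0,1.5,0.4],45],[[6.0,11.5,-9.8],[0.0,1.5,0.4],45]]
```

Emit:
{"op": "send_rows", "data": {"moves": [[[5.7,11,-9.9],[0,1.5,0.4],45],[[6,11,-9.8],[0,1.5,0.4],45],[[0,0,0],[0,0,0],45],[[0,0,0],[0,0,0],45]]}}

```text
time: 27.45
tool_pos: [597.5, 306.1, 214.8]
tcp_rot: [-1.572, 0.001, 0.051]
contact_force: [-0.7, -0.2, 0.4]
grip_width: 45.0
```

```bash
python3 - <<'E'
from h import *
from plant import viewer
plan([(596.2,310,179,0.06,45,20)])
for c,(y0,y1,x0,x1) in(('side',(100,220,190,340)),):
    s=viewer.capture(c)
    cv2.imwrite(f'pics/{c}_k.png',cv2.resize(s[y0:y1,x0:x1],None,fx=5,fy=5,interpolation=cv2.INTER_CUBIC))
E
```

```text
now [597.5 306.1 214.8] [-1.572e+00  1.000e-03  5.100e-02] open 45.0 t 27.45 F [-0.7 -0.2  0.4]
2 [[[-0.5,17.9,2.0],[0.0,-0.3,-0.0],45],[[-0.5,17.9,2.0],[0.0,-0.3,-0.0],45]]
```

View pics/side_k.png

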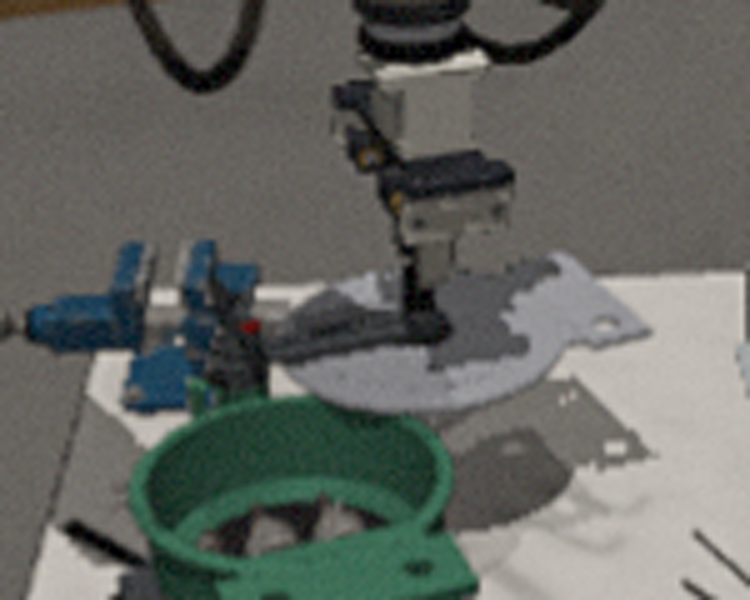

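Emit:
{"op": "send_rows", "data": {"moves": [[[-0.5,17.5,2],[0,-0.3,0],45],[[-0.5,17.5,1.5],[0,-0.3,0],45],[[0,0,0],[0,0,0],35],[[0,0,0],[0,0,0],15],[[0,0,0],[0,0,0],15],[[0,0,0],[0,0,0],15]]}}

```text
time: 28.25
tool_pos: [596.8, 311.1, 181.8]
tcp_rot: [-1.57, -0.004, 0.063]
contact_force: [0.7, 0.5, -3.6]
grip_width: 23.3
```

```bash
python3 - <<'E'
from h import *
from plant import bot
o=bot.get_obs();p=o['tool_pos'];piv=np.array([462.0,302.3])
v=p[:2]-piv;r=np.hypot(*v);print(p,o['tcp_rot'],r,np.arctan2(v[1],v[0]),o['contact_force'],o['grip_width'])
plan([(p[0],p[1],p[2],o['tcp_rot'][2],15)])
# arc row: rotate 9 deg cw about pivot: chord in tool frame (tool x radial outward, z tangent ccw)
for a in(6,9,10):
    b=np.radians(a);d=np.array([135*np.cos(-b)-135,135*np.sin(-b)]);print(a,'tool x,z:',d)
E
```

```text
[596.80556517 311.05464015 181.75858971] [-1.5698503  -0.00362856  0.0628344 ] 135.08954113604585 0.0648516510092685 [ 0.68704807  0.51944211 -3.57847065] 23.284926653807407
now [596.8 311.1 181.8] [-1.57  -0.004  0.063] open 23.3 t 28.25 F [ 0.7  0.5 -3.6]
1 [[[0.0,0.0,0.0],[-0.1,0.0,0.2],15]]
6 tool x,z: [ -0.73954413 -14.11134254]
9 tool x,z: [ -1.66207402 -21.11865278]
10 tool x,z: [ -2.05095334 -23.44250399]
```

Emit:
{"op": "send_rows", "data": {"moves": [[[-0.7,0,-14],[0,6,0],15],[[-1.3,0,-18.8],[0,8,0],15],[[-1.3,0,-18.8],[0,8,0],15],[[-1.3,0,-18.8],[0,8,0],15]]}}

```text
time: 28.75
tool_pos: [582.4, 242.2, 181.7]
tcp_rot: [-1.568, -0.003, -0.473]
contact_force: [-1.6, 1.8, -1.2]
grip_width: 23.4
```

```bash
cat > arc.py <<'E'
from h import *
from plant import bot
o=bot.get_obs();p=o['tool_pos'];piv=np.array([462.0,302.3])
v=p[:2]-piv;r=np.hypot(*v);h=np.arctan2(v[1],v[0]);print(p.round(1),np.round(o['tcp_rot'],3),'r',r.round(1),'head',h.round(3),'yaw-head',round(o['tcp_rot'][2]-h,3),o['contact_force'].round(1),o['moment'].round(2),o['grip_width'])
print('swing left deg',np.degrees(h+np.pi/2-0.066))
E
python3 arc.py
```

```text
[582.4 242.2 181.7] [-1.568 -0.003 -0.473] r 134.6 head -0.463 yaw-head -0.01 [-1.6  1.8 -1.2] [0.22 0.2  0.23] 23.359122255087637
swing left deg 59.70341113711186
```

Clean. Continue, slowing toward the stop.

Emit:
{"op": "send_rows", "data": {"moves": [[[-1.2,0,-18.8],[0,8,0],15],[[-1.2,0,-18.8],[0,8,0],15],[[-1.3,0,-18.8],[0,8,0],15],[[-1.3,0,-18.8],[0,8,0],15],[[-1.3,0,-18.8],[0,8,0],15],[[-0.7,0,-14],[0,6,0],15]]}}

```text
time: 29.5
tool_pos: [497.5, 172.8, 181.7]
tcp_rot: [-1.569, 0.001, -1.302]
contact_force: [1.2, 4.3, -3.1]
grip_width: 23.1
```

```bash
python3 arc.py
```

```text
[497.5 172.8 181.7] [-1.569e+00  1.000e-03 -1.302e+00] r 134.3 head -1.303 yaw-head 0.001 [ 1.2  4.3 -3.1] [ 0.46 -0.15  0.18] 23.111344441769983
swing left deg 11.547064756165314
```

Emit:
{"op": "send_rows", "data": {"moves": [[[0,0,-9.4],[0,4,0],15],[[-0.2,0,-9.4],[0,4,0],15],[[-0.1,0,-5],[0,2,0],15],[[0,0,-3],[0,1,0],15],[[0,0,-2],[0,0,0],15]]}}

```text
time: 30.12
tool_pos: [470.8, 168.3, 181.7]
tcp_rot: [-1.561, 0.003, -1.502]
contact_force: [10.7, 2.4, -13.5]
grip_width: 23.6
```

```bash
python3 arc.py
```

```text
[470.8 168.3 181.7] [-1.561  0.003 -1.502] r 134.3 head -1.505 yaw-head 0.003 [ 10.7   2.4 -13.5] [ 0.15 -1.34  0.2 ] 23.58626134813145
swing left deg -0.01418405315836692
```

Emit:
{"op": "send_rows", "data": {"moves": [[[0,0,0],[0,0,0],30],[[0,0,0],[0,0,0],40],[[0,-20,0],[0,0,0],40],[[0,-50,0],[0,0,0],40],[[0,-50,0],[0,0,0],40],[[50,-20,10],[0,0,0],45],[[58,0,10],[0,0,0],45],[[58,0,10],[0,0,0],45],[[58,0,10],[0,0,0],45],[[58,0,10],[0,0,0],45],[[50,0,0],[0,0,0],45],[[30,0,0],[0,0,0],45],[[0,0,0],[0,0,0],45]]}}

```text
time: 31.75
tool_pos: [546.2, -201.1, 332.3]
tcp_rot: [-1.554, 0.001, -1.498]
contact_force: [0.8, 0.9, -0.9]
grip_width: 45.1
```

```bash
cat > look2.py <<'E'
from h import *
from plant import bot, viewer, find_in, spot_point
import sys
np.set_printoptions(precision=1,suppress=True)
tag=sys.argv[1]
for c,(y0,y1,x0,x1) in(('top',(170,290,180,380)),('side',(140,300,180,330))):
    s=viewer.capture(c);cv2.imwrite(f'pics/{c}_{tag}.png',s)
    k=4 if c=='top' else 4
    cv2.imwrite(f'pics/{c}_{tag}c.png',cv2.resize(s[y0:y1,x0:x1],None,fx=k,fy=k,interpolation=cv2.INTER_CUBIC))
print(bot.get_obs()['tool_pos'])
for t in sys.argv[2:]:
    a=[spot_point(c,t) for c in('side','top')]
    for c,r in zip(('side','top'),a): print(t,c,[(np.round(q['point'],1),round(q['conf'],2)) for q in r[:4]])
E
python3 look2.py s1 lid_hole_near lid_hole_far
```

```text
[ 546.4 -198.8  332.6]
lid_hole_near side []
lid_hole_near top [(array([283.2, 240.6]), 0.69), (array([187.5, 237.1]), 0.39)]
lid_hole_far side [(array([275.9, 208.7]), 0.61)]
lid_hole_far top [(array([280.2, 213.4]), 0.8)]
```

View pics/top_s1c.png

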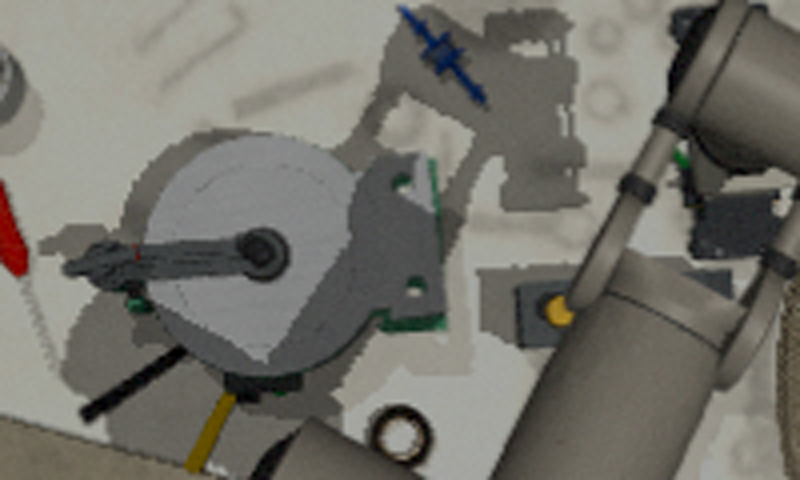

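View pics/side_s1c.png

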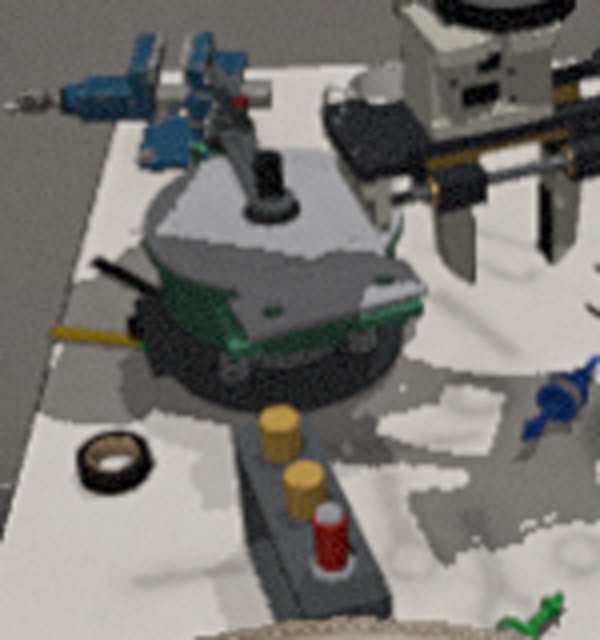

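```bash
python3 - <<'E'
from h import *
np.set_printoptions(precision=1,suppress=True)
f=lambda u,v:(180+(u+.5)/4-.5,170+(v+.5)/4-.5)
g=lambda u,v:(180+(u+.5)/4-.5,140+(v+.5)/4-.5)
print(at_z('top',f(415,287),138),at_z('top',f(403,183),138))
print('exp near lid/ear',proj('top',[[443.1,34.5,138],[434.5,36.6,130],[532.5,46.4,138],[524.3,42.6,130]]),proj('side',[[443.1,34.5,138],[434.5,36.6,130],[532.5,46.4,138]]))
print('side meas',g(270,313),g(385,282), 'knob piv')
t=cv2.imread('pics/top_s1.png');s=cv2.imread('pics/side_s1.png')
a=cv2.resize(t[200:260,260:300],None,fx=10,fy=10,interpolation=cv2.INTER_CUBIC)
b=cv2.resize(s[195:235,230:300],None,fx=8,fy=8,interpolation=cv2.INTER_CUBIC)
o=np.zeros((600,980,3),np.uint8);o[:600,:400]=a;o[:320,410:970]=b
cv2.imwrite('pics/b9.png',cv2.convertScaleAbs(o,alpha=1.6)[:, :800] if False else cv2.resize(cv2.convertScaleAbs(o,alpha=1.6),(790,484)))
E
```

```text
[444.6  36.1 138. ] [535.2  46.6 138. ]
exp near lid/ear [[283.8 241.8]
 [283.2 244.4]
 [280.4 216.1]
 [281.6 218.7]] [[247.8 217.5]
 [245.  219.8]
 [275.8 210. ]]
side meas (247.125, 217.875) (275.875, 210.125) knob piv
```

View pics/b9.png

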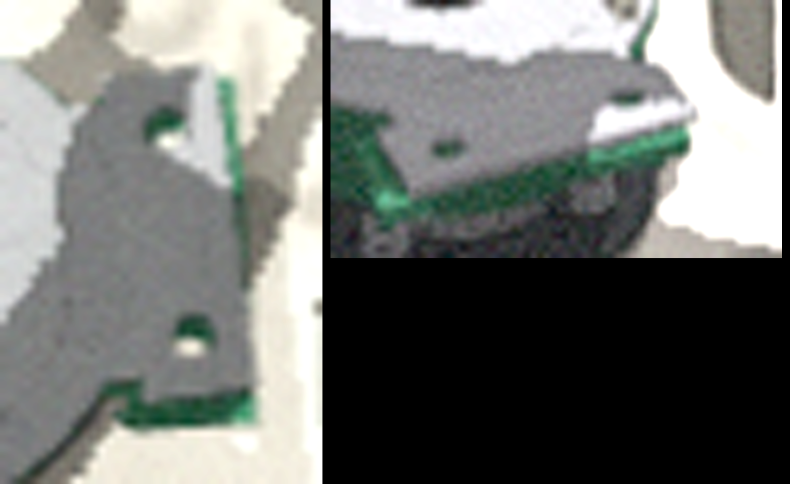

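```bash
python3 - <<'E'
from h import *
np.set_printoptions(precision=1,suppress=True)
g=lambda u,v:(180+(u+.5)/4-.5,140+(v+.5)/4-.5)
f=lambda u,v:(280+(u+.5)/5-.5,140+(v+.5)/5-.5)
for n,s,t,z in(('drift',(329,541),(376,526),136),('b2',(305,490),(288,533),125),('b1',(280,433),(202,537),125)):
    print(n,at_z('side',g(*s),z),at_z('top',f(*t),z+(15 if n!='drift' else 20)))
t=cv2.imread('pics/top_p4.png');s=cv2.imread('pics/side_s1.png')
a=cv2.resize(t[225:265,300:375],None,fx=10,fy=10,interpolation=cv2.INTER_CUBIC)
b=cv2.resize(s[235:300,230:290],None,fx=9,fy=9,interpolation=cv2.INTER_CUBIC)
cv2.imwrite('pics/c1.png',a);cv2.imwrite('pics/c2.png',b)
E
```

```text
drift [ 428.8 -210.7  136. ] [ 431.6 -209.7  156. ]
b2 [ 426.5 -149.   125. ] [ 427.7 -150.4  140. ]
b1 [422.5 -88.  125. ] [425.  -90.7 140. ]
```

View pics/c1.png

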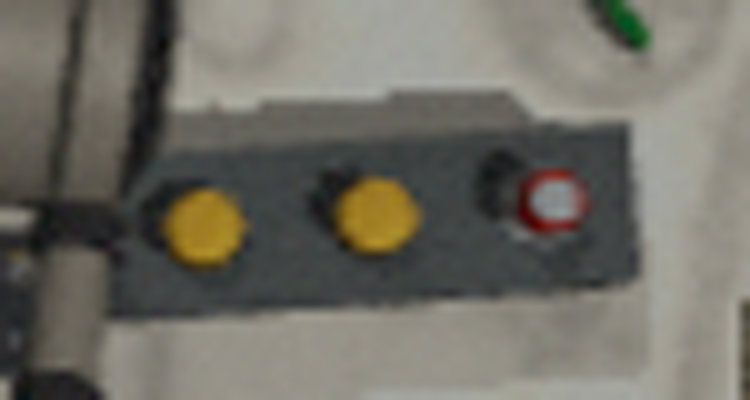

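View pics/c2.png

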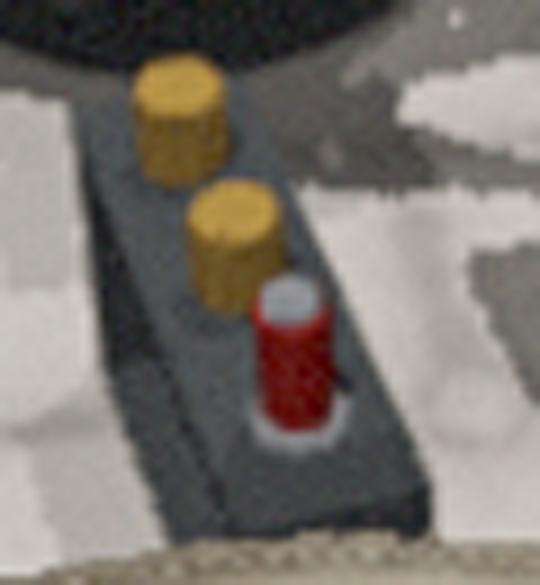

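```bash
python3 - <<'E'
from h import *
np.set_printoptions(precision=1,suppress=True)
g=lambda u,v:(230+(u+.5)/9-.5,235+(v+.5)/9-.5)
f=lambda u,v:(300+(u+.5)/10-.5,225+(v+.5)/10-.5)
for n,s,t,z in(('drift',(292,300),(555,202),156),('b2',(236,212),(377,214),140),('b1',(181,88),(205,228),140)):
    print(n,at_z('side',g(*s),z),at_z('top',f(*t),z),tri(g(*s),f(*t)))
plan([(429.5,-210.5,200,-1.57,45)])
E
```

```text
drift [ 431.  -207.4  156. ] [ 431.7 -210.5  156. ] (array([ 431.1, -210.1,  158.6]), np.float64(1.1357645995855394))
b2 [ 426.9 -150.2  140. ] [ 428.5 -150.5  140. ] (array([ 427.7, -150.4,  140.1]), np.float64(1.6151474704037863))
b1 [423.  -91.2 140. ] [423.8 -90.9 140. ] (array([423.4, -90.8, 139.7]), np.float64(0.6926291223973498))
now [ 546.6 -197.7  332.9] [-1.6  0.  -1.5] open 45.2 t 32.05 F [ 0.7 -0.4 -0.5]
3 [[[1.3,43.6,-40.0],[-0.3,1.5,-0.0],45],[[2.3,43.8,-39.7],[-0.3,1.5,-0.0],45],[[3.2,44.1,-39.4],[-0.3,1.5,-0.0],45]]
```

Emit:
{"op": "send_rows", "data": {"moves": [[[1,43,-39],[-0.3,1.5,0],45],[[2,44,-39],[-0.3,1.5,0],45],[[3,40,-36],[-0.3,1,0],45],[[0,0,0],[0,0,0],45],[[0,0,0],[0,0,0],45]]}}

```text
time: 32.67
tool_pos: [433.8, -205.6, 203.1]
tcp_rot: [-1.564, -0.001, -1.557]
contact_force: [0.3, 0.2, -0.3]
grip_width: 45.2
```

```bash
python3 - <<'E'
from h import *
plan([(431.2,-210.2,142,-1.57,45,22)])
E
```

```text
now [ 433.8 -205.6  203.1] [-1.564e+00 -1.000e-03 -1.557e+00] open 45.2 t 32.67 F [ 0.3  0.2 -0.3]
3 [[[1.5,20.3,-1.0],[-0.1,0.2,0.0],45],[[1.5,20.4,-1.0],[-0.1,0.2,0.0],45],[[1.5,20.4,-0.9],[-0.1,0.2,0.0],45]]
```

Emit:
{"op": "send_rows", "data": {"moves": [[[2,17,-1],[-0.1,0.2,0],45],[[2,17,-1],[-0.1,0.2,0],45],[[0,0,0],[0,0,0],45]]}}

```text
time: 33.05
tool_pos: [437.8, -210.9, 172.9]
tcp_rot: [-1.557, -0.007, -1.561]
contact_force: [-0.2, -0.0, -0.4]
grip_width: 44.7
```

```bash
python3 - <<'E'
from h import *
plan([(431.2,-210.2,142,-1.57,45,25)])
E
```

```text
now [ 437.8 -210.9  172.9] [-1.557 -0.007 -1.561] open 44.7 t 33.05 F [-0.2 -0.  -0.4]
2 [[[-0.5,15.4,-3.5],[-0.4,0.3,0.2],45],[[-0.4,15.4,-3.4],[-0.4,0.3,0.2],45]]
```

Emit:
{"op": "send_rows", "data": {"moves": [[[0,5,-3.5],[-0.4,0.3,0.2],45],[[0,5,-3],[-0.3,0.2,0.2],45],[[0,0,0],[0,0,0],45]]}}

```text
time: 33.42
tool_pos: [433.2, -211.4, 164.7]
tcp_rot: [-1.566, -0.002, -1.568]
contact_force: [-0.2, 0.1, -0.8]
grip_width: 44.7
```

```bash
python3 - <<'E'
from h import *
plan([(431.2,-210.2,142,-1.57,45,25)])
E
```

```text
now [ 433.2 -211.4  164.7] [-1.566 -0.002 -1.568] open 44.7 t 33.42 F [-0.2  0.1 -0.8]
1 [[[-1.3,22.7,-2.1],[-0.3,0.1,0.1],45]]
```

Emit:
{"op": "send_rows", "data": {"moves": [[[-0.6,12,-1],[-0.2,0,0.1],45],[[-0.6,11,-1],[-0.1,0,0],45],[[0,0,0],[0,0,0],45]]}}

```text
time: 33.8
tool_pos: [431.0, -210.1, 140.1]
tcp_rot: [-1.572, -0.0, -1.569]
contact_force: [-0.9, 0.3, -0.5]
grip_width: 44.8
```

```bash
python3 - <<'E'
from h import *
plan([(431.2,-210.2,142,-1.57,45,25)])
E
```

```text
now [ 431.  -210.1  140.1] [-1.572 -0.    -1.569] open 44.8 t 33.8 F [-0.9  0.3 -0.5]
1 [[[0.1,-1.9,0.2],[0.1,0.1,0.0],45]]
```

Emit:
{"op": "send_rows", "data": {"moves": [[[0,-2,0],[0,0,0],35],[[0,0,0],[0,0,0],25],[[0,0,0],[0,0,0],12],[[0,0,0],[0,0,0],12],[[0,0,0],[0,0,0],12],[[0,0,0],[0,0,0],12]]}}

```text
time: 34.55
tool_pos: [431.2, -210.3, 142.4]
tcp_rot: [-1.572, -0.001, -1.569]
contact_force: [-0.1, 0.0, -0.2]
grip_width: 21.5
```

```bash
python3 - <<'E'
from h import *
plan([(431.2,-210.2,300,-1.57,12)])
E
```

```text
now [ 431.2 -210.3  142.4] [-1.572e+00 -1.000e-03 -1.569e+00] open 21.5 t 34.55 F [-0.1  0.  -0.2]
3 [[[0.0,-52.5,-0.0],[0.0,0.0,0.0],12],[[-0.0,-52.5,-0.0],[0.0,0.0,0.0],12],[[-0.0,-52.5,-0.0],[0.0,0.0,0.0],12]]
```

Emit:
{"op": "send_rows", "data": {"moves": [[[0,-15,0],[0,0,0],12],[[0,-35,0],[0,0,0],12],[[0,-50,0],[0,0,0],12],[[0,-50,0],[0,0,0],12],[[-35,0,14],[0,0,0],12],[[-45,0,17],[0,0,0],12],[[-45,0,17],[0,0,0],12],[[-45,0,17],[0,0,0],12],[[-45,0,17],[0,0,0],12],[[-30,0,12],[0,0,0],12],[[0,0,0],[0,0,0],12],[[0,0,0],[0,0,0],12]]}}

```text
time: 36.05
tool_pos: [525.9, 42.3, 294.5]
tcp_rot: [-1.578, 0.002, -1.571]
contact_force: [1.1, -0.5, -1.9]
grip_width: 21.5
```

```bash
python3 - <<'E'
from h import *
plan([(530.5,45.4,280,-1.57,12,30)])
E
```

```text
now [525.9  42.3 294.5] [-1.578  0.002 -1.571] open 21.5 t 36.05 F [ 1.1 -0.5 -1.9]
1 [[[-3.1,14.5,4.7],[0.4,-0.1,-0.1],12]]
```

Emit:
{"op": "send_rows", "data": {"moves": [[[-1.5,7,2.3],[0.4,0,0],12],[[-1.5,7,2.3],[0,0,0],12],[[0,0,0],[0,0,0],12],[[0,0,0],[0,0,0],12]]}}

```text
time: 36.55
tool_pos: [530.1, 42.8, 279.1]
tcp_rot: [-1.571, 0.001, -1.575]
contact_force: [0.5, 0.2, -2.6]
grip_width: 21.7
```

```bash
cat > tip.py <<'E'
from h import *
from plant import viewer,bot
import sys
np.set_printoptions(precision=1,suppress=True)
tag=sys.argv[1]; L=float(sys.argv[2])
o=bot.get_obs();r=R.from_euler('xyz',o['tcp_rot']);tip=o['tool_pos']+r.apply([0,L,0])
print('tcp',o['tool_pos'],o['tcp_rot'],'tip',tip,'F',o['contact_force'],'grip',o['grip_width'])
ims=[]
for c in('side','top'):
    s=viewer.capture(c);cv2.imwrite(f'pics/{c}_{tag}.png',s)
    u=proj(c,[tip,o['tool_pos']+r.apply([0,26+6,0]),[524.3,42.6,138],[434.5,36.6,138]]);print(c,u)
    x,y=np.round(u[0]).astype(int);x0=x-35;y0=y-40
    print('origin',x0,y0)
    a=cv2.resize(s[y0:y0+70,x0:x0+70],None,fx=5.6,fy=5.6,interpolation=cv2.INTER_CUBIC)
    a=cv2.convertScaleAbs(a,alpha=1.5); ims.append(a)
cv2.imwrite(f'pics/{tag}_tip.png',np.hstack(ims))
E
python3 tip.py t1 122.4
```

```text
tcp [530.1  42.8 279.1] [-1.6  0.  -1.6] tip [530.   43.  156.7] F [ 0.5  0.2 -2.6] grip 21.694612344166913
side [[275.1 205.7]
 [274.  179.8]
 [273.5 211.2]
 [244.8 217.6]]
origin 240 166
top [[281.3 216.3]
 [281.  213.5]
 [281.5 218.5]
 [283.2 244.3]]
origin 246 176
```

View pics/t1_tip.png

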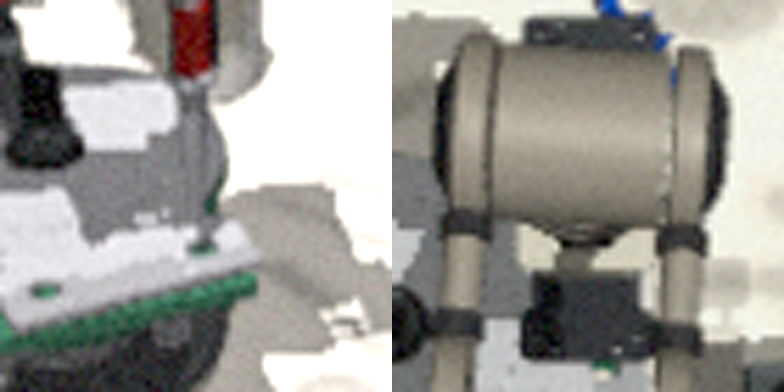

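```bash
python3 - <<'E'
from h import *
s=cv2.imread('pics/side_t1.png')
a=cv2.resize(s[165:225,250:300],None,fx=12,fy=12,interpolation=cv2.INTER_LANCZOS4)
cv2.imwrite('pics/c3.png',cv2.convertScaleAbs(a,alpha=1.7,beta=-20)[:600])
E
```

```text
(no output)
```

View pics/c3.png

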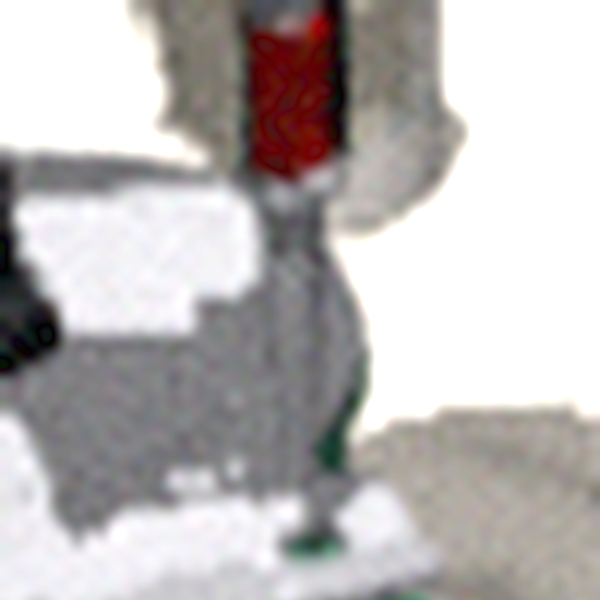

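Emit:
{"op": "send_rows", "data": {"moves": [[[0,8,0],[0,0,0],12],[[0,0,0],[0,0,0],12]]}}

```text
time: 36.9
tool_pos: [530.0, 42.9, 270.8]
tcp_rot: [-1.571, 0.001, -1.575]
contact_force: [-0.7, 0.4, -1.7]
grip_width: 21.2
```

```bash
python3 tip.py t2 122.4; python3 - <<'E'
from h import *
o=[]
for n in('side_t1','side_t2'):
    s=cv2.imread(f'pics/{n}.png');o.append(cv2.convertScaleAbs(cv2.resize(s[190:220,260:290],None,fx=13,fy=13,interpolation=cv2.INTER_CUBIC),alpha=1.7,beta=-20))
cv2.imwrite('pics/c4.png',np.hstack(o))
b=proj('side',[[530,43,150],[530,38,150],[535,43,150],[530,43,145]]);print(b[1:]-b[0])
E
```

```text
tcp [530.   42.9 270.8] [-1.6  0.  -1.6] tip [530.   43.1 148.4] F [-0.7  0.4 -1.7] grip 21.165610714594468
side [[275.2 208. ]
 [274.1 182.3]
 [273.5 211.2]
 [244.8 217.6]]
origin 240 168
top [[281.3 216.5]
 [281.  213.8]
 [281.5 218.5]
 [283.2 244.3]]
origin 246 177
[[ 0.42279013  0.90361361]
 [ 1.60369167 -0.28553142]
 [ 0.05786224  1.36188981]]
```

View pics/c4.png

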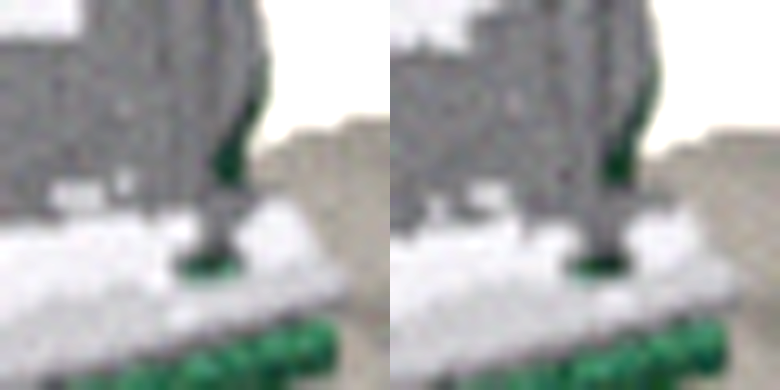

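Emit:
{"op": "send_rows", "data": {"moves": [[[-1.5,6,0],[0,0,0],12],[[0,6,0],[0,0,0],12],[[0,3,0],[0,0,0],12],[[0,0,0],[0,0,0],12]]}}

```text
time: 37.5
tool_pos: [530.4, 44.7, 255.4]
tcp_rot: [-1.57, 0.001, -1.574]
contact_force: [0.1, -0.2, -2.9]
grip_width: 21.3
```

```bash
python3 tip.py t3 122.4;  python3 - <<'E'
from h import *
o=[]
for n in('side_t2','side_t3'):
    s=cv2.imread(f'pics/{n}.png');o.append(cv2.convertScaleAbs(cv2.resize(s[190:220,260:290],None,fx=13,fy=13,interpolation=cv2.INTER_CUBIC),alpha=1.7,beta=-20))
cv2.imwrite('pics/c5.png',np.hstack(o))
E
```

```text
tcp [530.4  44.7 255.4] [-1.6  0.  -1.6] tip [530.6  44.9 133. ] F [ 0.1 -0.2 -2.9] grip 21.298465210150695
side [[275.4 211.8]
 [274.3 186.5]
 [273.5 211.2]
 [244.8 217.6]]
origin 240 172
top [[280.9 216.8]
 [280.5 214.1]
 [281.5 218.5]
 [283.2 244.3]]
origin 246 177
```

View pics/c5.png

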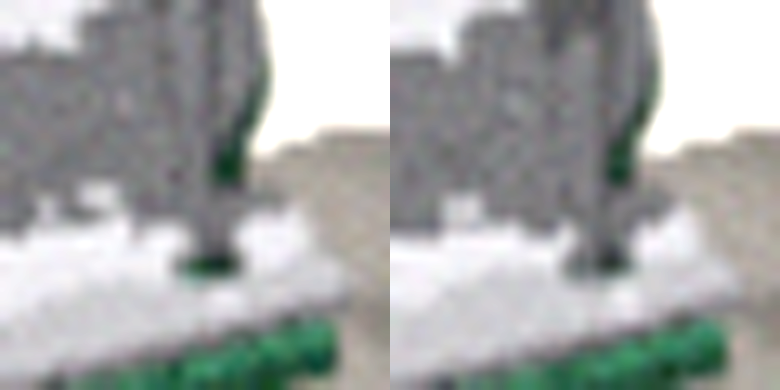

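Emit:
{"op": "send_rows", "data": {"moves": [[[0.7,0,-2.5],[0,0,0],12],[[0.7,0,-2.5],[0,0,0],12],[[0,0,0],[0,0,0],12]]}}

```text
time: 37.98
tool_pos: [525.7, 43.3, 256.2]
tcp_rot: [-1.567, 0.001, -1.575]
contact_force: [0.8, -0.1, -3.5]
grip_width: 21.8
```

Emit:
{"op": "send_rows", "data": {"moves": [[[0,4,0],[0,0,0],12],[[0,4,0],[0,0,0],12],[[0,0,0],[0,0,0],12]]}}

```text
time: 38.35
tool_pos: [526.1, 43.4, 248.0]
tcp_rot: [-1.566, 0.002, -1.575]
contact_force: [0.3, 0.2, -2.5]
grip_width: 21.3
```

Emit:
{"op": "send_rows", "data": {"moves": [[[0.4,8,-1],[-0.1,0,0],12],[[0.2,8,-0.5],[-0.1,0,0],12],[[0,8,0],[0,0,0],12],[[0,8,0],[0,0,0],12],[[0,0,0],[0,0,0],12]]}}

```text
time: 38.98
tool_pos: [525.6, 43.3, 213.9]
tcp_rot: [-1.567, 0.003, -1.575]
contact_force: [2.1, 2.1, -3.1]
grip_width: 21.1
```

```bash
python3 - <<'E'
from h import *
plan([(524.3,42.6,170,-1.57,12,8)])
E
```

```text
now [525.6  43.3 213.9] [-1.567  0.003 -1.575] open 21.1 t 38.98 F [ 2.1  2.1 -3.1]
6 [[[0.1,7.3,-0.2],[-0.0,-0.0,-0.0],12],[[0.1,7.3,-0.2],[-0.0,-0.0,-0.0],12],[[0.1,7.3,-0.2],[-0.0,-0.0,-0.0],12],[[0.1,7.3,-0.2],[-0.0,-0.0,-0.0],12],[[0.1,7.3,-0.2],[-0.0,-0.0,-0.0],12],[[0.1,7.3,-0.2],[-0.0,-0.0,-0.0],12]]
```

Emit:
{"op": "send_rows", "data": {"moves": [[[0.2,8,-0.5],[0,0,0],12],[[0.2,8,-0.5],[0,0,0],12],[[0,6,0],[0,0,0],12],[[0,0,0],[0,0,0],12]]}}

```text
time: 39.48
tool_pos: [525.3, 43.5, 190.8]
tcp_rot: [-1.565, 0.004, -1.575]
contact_force: [2.8, 3.0, -4.3]
grip_width: 20.9
```

```bash
python3 - <<'E'
from h import *
plan([(524.3,42.6,170,-1.57,12,8)])
E
```

```text
now [525.3  43.5 190.8] [-1.565  0.004 -1.575] open 20.9 t 39.48 F [ 2.8  3.  -4.3]
3 [[[0.3,6.9,-0.4],[-0.1,-0.1,-0.1],12],[[0.3,6.9,-0.3],[-0.1,-0.1,-0.1],12],[[0.3,6.9,-0.3],[-0.1,-0.1,-0.1],12]]
```

Emit:
{"op": "send_rows", "data": {"moves": [[[0.3,6,-0.4],[-0.1,0,0],12],[[0.3,6,-0.4],[-0.1,0,0],12],[[0,5,0],[0,0,0],12],[[0,3,0],[0,0,0],12],[[0,0,0],[0,0,0],12]]}}

```text
time: 40.1
tool_pos: [525.2, 43.4, 170.3]
tcp_rot: [-1.567, 0.004, -1.574]
contact_force: [2.8, 4.4, 2.4]
grip_width: 21.1
```

```bash
python3 - <<'E'
from h import *
plan([(524.3,42.6,170,-1.57,12,8)])
E
```

```text
now [525.2  43.4 170.3] [-1.567  0.004 -1.574] open 21.1 t 40.1 F [2.8 4.4 2.4]
1 [[[0.8,0.3,-0.9],[-0.2,-0.3,-0.3],12]]
```

Emit:
{"op": "send_rows", "data": {"moves": [[[0,3,0],[0,0,0],12],[[0,3,0],[0,0,0],12],[[0,0,0],[0,0,0],12]]}}

```text
time: 40.48
tool_pos: [525.2, 43.6, 170.6]
tcp_rot: [-1.563, 0.003, -1.573]
contact_force: [2.5, 3.0, -5.2]
grip_width: 21.6
```

Emit:
{"op": "send_rows", "data": {"moves": [[[0,3,0],[0,0,0],12],[[0,0,0],[0,0,0],30],[[0,0,0],[0,0,0],45],[[0,-15,0],[0,0,0],45],[[0,-50,0],[0,0,0],45],[[0,-50,0],[0,0,0],45],[[40,-10,-10],[0,0,0],45],[[55,0,-30],[0,0,0],45],[[45,0,-30],[0,0,0],45],[[0,0,0],[0,0,0],45]]}}

```text
time: 41.72
tool_pos: [450.2, -102.8, 301.1]
tcp_rot: [-1.567, -0.004, -1.572]
contact_force: [0.5, 0.2, 0.1]
grip_width: 45.0
```

```bash
python3 look2.py d1; python3 - <<'E'
from h import *
plan([(423.4,-90.9,200,-1.57,45)])
print(proj('top',[[434.5,36.6,138],[443.1,34.5,138],[524.3,42.6,184]]),proj('side',[[434.5,36.6,138],[443.1,34.5,138],[524.3,42.6,184]]))
E
```

```text
[ 451.8 -100.6  300.9]
now [ 451.8 -100.6  300.9] [-1.566 -0.003 -1.569] open 45.1 t 41.83 F [ 0.7 -0.7  0.7]
2 [[[-5.0,50.4,-14.4],[-0.1,0.0,0.1],45],[[-5.0,50.4,-14.3],[-0.1,0.0,0.1],45]]
[[283.21211578 244.27830493]
 [283.82177605 241.79875231]
 [281.32539408 217.15232805]] [[244.7762447  217.58157019]
 [247.75683688 217.46663574]
 [272.96678081 198.50466488]]
```

View pics/top_d1c.png

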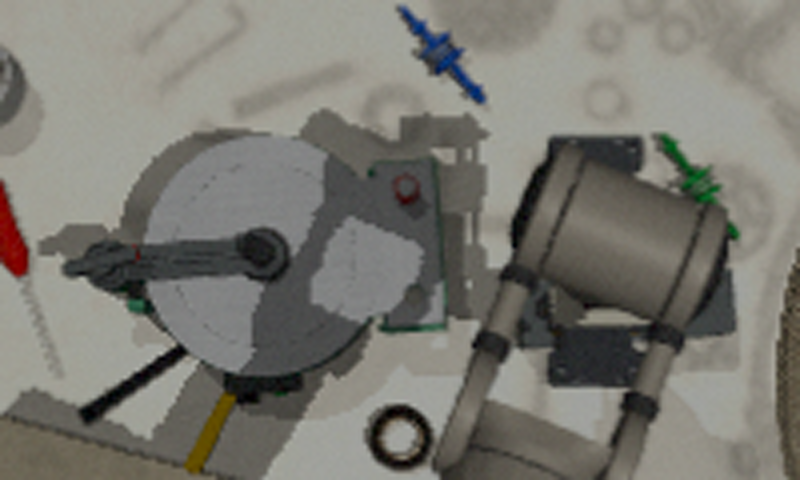

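View pics/side_d1c.png

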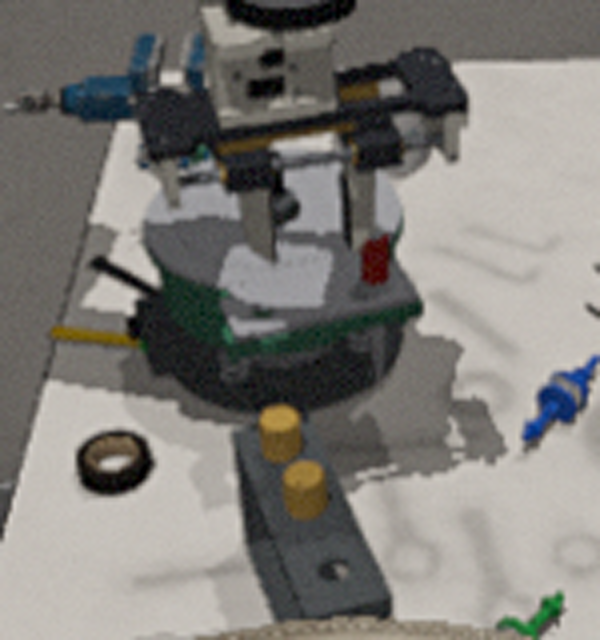

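Emit:
{"op": "send_rows", "data": {"moves": [[[-5,45,-14],[0,0,0],45],[[-5,45,-12],[0,0,0],45],[[0,0,0],[0,0,0],45],[[0,0,0],[0,0,0],45]]}}

```text
time: 42.32
tool_pos: [429.7, -88.0, 211.4]
tcp_rot: [-1.562, -0.003, -1.563]
contact_force: [0.3, 0.6, 1.0]
grip_width: 44.8
```

```bash
python3 - <<'E'
from h import *
plan([(423.4,-90.9,165,-1.57,45,25)])
E
```

```text
now [429.7 -88.  211.4] [-1.562 -0.003 -1.563] open 44.8 t 42.33 F [0.3 0.6 1. ]
2 [[[1.3,23.1,-3.4],[-0.3,0.2,0.1],45],[[1.4,23.2,-3.3],[-0.3,0.2,0.1],45]]
```

Emit:
{"op": "send_rows", "data": {"moves": [[[1.3,22,-3.2],[-0.3,0.2,0.1],45],[[1.3,22,-2.5],[-0.3,0.2,0.1],45],[[0,0,0],[0,0,0],45],[[0,0,0],[0,0,0],45]]}}

```text
time: 42.82
tool_pos: [431.4, -91.9, 173.6]
tcp_rot: [-1.559, -0.005, -1.568]
contact_force: [-0.4, 0.2, -0.1]
grip_width: 45.0
```

```bash
python3 - <<'E'
from h import *
plan([(423.4,-90.9,136,-1.57,45,25)])
E
```

```text
now [431.4 -91.9 173.6] [-1.559 -0.005 -1.568] open 45.0 t 42.83 F [-0.4  0.2 -0.1]
2 [[[-0.6,18.8,-4.2],[-0.3,0.1,0.1],45],[[-0.6,18.8,-4.1],[-0.3,0.1,0.1],45]]
```

Emit:
{"op": "send_rows", "data": {"moves": [[[-0.6,3,-5],[-0.3,0,0.1],45],[[-0.4,5,-3],[-0.3,0,0.1],45],[[0,0,0],[0,0,0],45]]}}

```text
time: 43.2
tool_pos: [424.2, -91.2, 167.1]
tcp_rot: [-1.566, -0.003, -1.567]
contact_force: [-0.8, 1.2, -0.6]
grip_width: 44.7
```

```bash
python3 - <<'E'
from h import *
plan([(423.4,-90.9,136,-1.57,45,25)])
E
```

```text
now [424.2 -91.2 167.1] [-1.566 -0.003 -1.567] open 44.7 t 43.2 F [-0.8  1.2 -0.6]
2 [[[-0.2,15.5,-0.4],[-0.1,0.1,0.1],45],[[-0.2,15.5,-0.4],[-0.1,0.1,0.1],45]]
```

Emit:
{"op": "send_rows", "data": {"moves": [[[-0.2,12,-1],[-0.1,0.1,0.1],45],[[-0.2,10,-1],[-0.1,0.1,0.1],45],[[0,6,0],[0,0,0],45],[[0,0,0],[0,0,0],45]]}}

```text
time: 43.7
tool_pos: [421.8, -90.7, 136.6]
tcp_rot: [-1.571, 0.002, -1.571]
contact_force: [0.2, -0.4, -0.3]
grip_width: 44.8
```

```bash
python3 - <<'E'
from h import *
plan([(423.4,-90.9,136,-1.57,45,25)])
E
```

```text
now [421.8 -90.7 136.6] [-1.571  0.002 -1.571] open 44.8 t 43.7 F [ 0.2 -0.4 -0.3]
1 [[[0.2,0.6,1.6],[0.0,-0.1,-0.1],45]]
```

Emit:
{"op": "send_rows", "data": {"moves": [[[0,0,1.5],[0,0,0],40],[[0,0,0],[0,0,0],30],[[0,0,0],[0,0,0],16],[[0,0,0],[0,0,0],16],[[0,0,0],[0,0,0],16],[[0,0,0],[0,0,0],16]]}}

```text
time: 44.45
tool_pos: [423.6, -90.8, 137.0]
tcp_rot: [-1.571, 0.001, -1.571]
contact_force: [-0.2, 0.6, -0.8]
grip_width: 25.3
```

```bash
python3 - <<'E'
from h import *
plan([(423.4,-90.9,240,-1.57,16,50),(434.5,36.6,240,-1.57,16,50)])
E
```

```text
now [423.6 -90.8 137. ] [-1.571e+00  1.000e-03 -1.571e+00] open 25.3 t 44.45 F [-0.2  0.6 -0.8]
6 [[[-0.0,-34.3,-0.1],[-0.0,-0.0,-0.0],16],[[0.0,-34.3,-0.1],[-0.0,-0.0,-0.0],16],[[0.0,-34.3,-0.1],[-0.0,-0.0,-0.0],16],[[-42.5,-0.0,3.7],[0.0,0.0,0.0],16],[[-42.5,-0.0,3.7],[0.0,0.0,0.0],16],[[-42.5,-0.0,3.7],[0.0,0.0,0.0],16]]
```

Emit:
{"op": "send_rows", "data": {"moves": [[[0,-15,0],[0,0,0],16],[[0,-40,0],[0,0,0],16],[[0,-45,0],[0,0,0],16],[[-35,-5,3],[0,0,0],16],[[-45,0,4],[0,0,0],16],[[-35,0,3],[0,0,0],16],[[0,0,0],[0,0,0],16],[[0,0,0],[0,0,0],16],[[0,0,0],[0,0,0],16]]}}

```text
time: 45.58
tool_pos: [433.7, 25.8, 245.5]
tcp_rot: [-1.571, 0.002, -1.574]
contact_force: [0.4, -0.1, -1.4]
grip_width: 25.6
```

```bash
python3 - <<'E'
from h import *
plan([(434.8,37,232,-1.57,16,25)])
E
```

```text
now [433.7  25.8 245.5] [-1.571  0.002 -1.574] open 25.6 t 45.58 F [ 0.4 -0.1 -1.4]
1 [[[-11.1,13.5,1.0],[0.0,-0.2,-0.1],16]]
```

Emit:
{"op": "send_rows", "data": {"moves": [[[-6,6,0.5],[0,0,0],16],[[-5.3,6,0.5],[0,0,0],16],[[0,0,0],[0,0,0],16],[[0,0,0],[0,0,0],16]]}}

```text
time: 46.08
tool_pos: [434.7, 36.5, 232.2]
tcp_rot: [-1.572, 0.002, -1.577]
contact_force: [0.9, -0.5, -1.9]
grip_width: 25.5
```

```bash
python3 tip.py n1 77; python3 - <<'E'
from h import *
plan([(434.8,37,215,-1.57,16,25)])
s=cv2.imread('pics/side_n1.png')
a=cv2.resize(s[175:235,215:290],None,fx=10,fy=10,interpolation=cv2.INTER_CUBIC)
cv2.imwrite('pics/c6.png',cv2.convertScaleAbs(a,alpha=1.6,beta=-10))
E
```

```text
tcp [434.7  36.5 232.2] [-1.6  0.  -1.6] tip [434.6  36.6 155.2] F [ 0.9 -0.5 -1.9] grip 25.49971944126194
side [[244.3 212.9]
 [243.1 200.1]
 [273.5 211.2]
 [244.8 217.6]]
origin 209 173
top [[283.1 244. ]
 [283.  243.3]
 [281.5 218.5]
 [283.2 244.3]]
origin 248 204
now [434.7  36.5 232.3] [-1.572  0.002 -1.577] open 25.3 t 46.17 F [-0.5 -0.5 -0.8]
1 [[[-0.5,17.3,0.1],[0.1,-0.4,-0.1],16]]
```

View pics/c6.png

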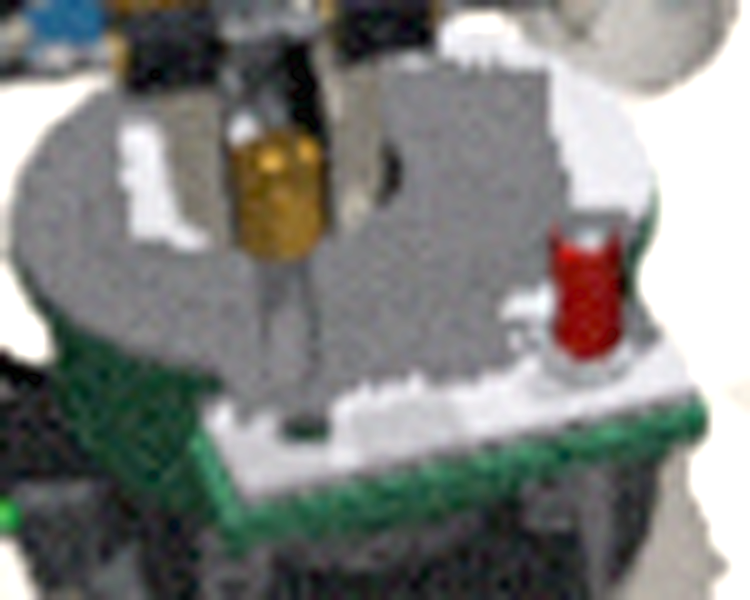

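Emit:
{"op": "send_rows", "data": {"moves": [[[-0.3,8,0.5],[0,0,0],16],[[0,8,0],[0,0,0],16],[[0,6,0],[0,0,0],16],[[0,0,0],[0,0,0],16]]}}

```text
time: 46.68
tool_pos: [435.4, 36.8, 208.6]
tcp_rot: [-1.571, 0.002, -1.577]
contact_force: [0.6, 0.2, -2.1]
grip_width: 25.3
```

```bash
python3 - <<'E'
from h import *
plan([(435.3,37,165,-1.57,16,8)])
E
```

```text
now [435.4  36.8 208.6] [-1.571  0.002 -1.577] open 25.3 t 46.67 F [ 0.6  0.2 -2.1]
6 [[[-0.0,7.3,-0.0],[0.0,-0.1,-0.0],16],[[-0.0,7.3,-0.0],[0.0,-0.1,-0.0],16],[[-0.0,7.3,-0.0],[0.0,-0.1,-0.0],16],[[-0.0,7.3,-0.0],[0.0,-0.1,-0.0],16],[[-0.0,7.3,-0.0],[0.0,-0.1,-0.0],16],[[-0.0,7.3,-0.0],[0.0,-0.1,-0.0],16]]
```

Tip is at about 131.6 mm, in the lid hole without contact. Go on.

Emit:
{"op": "send_rows", "data": {"moves": [[[0,6,0],[0,0,0],16],[[0,6,0],[0,0,0],16],[[0,0,0],[0,0,0],16]]}}

```text
time: 47.05
tool_pos: [435.5, 36.7, 195.9]
tcp_rot: [-1.571, 0.002, -1.577]
contact_force: [0.2, 0.5, -1.8]
grip_width: 25.6
```

Emit:
{"op": "send_rows", "data": {"moves": [[[0,7,0],[0,0,0],16],[[0,7,0],[0,0,0],16],[[0,7,0],[0,0,0],16],[[0,0,0],[0,0,0],16]]}}

```text
time: 47.55
tool_pos: [435.5, 36.8, 173.3]
tcp_rot: [-1.571, 0.002, -1.577]
contact_force: [0.4, 0.2, -2.5]
grip_width: 25.2
```

Emit:
{"op": "send_rows", "data": {"moves": [[[0,4,0],[0,0,0],16],[[0,4,0],[0,0,0],16],[[0,2,0],[0,0,0],16],[[0,0,0],[0,0,0],16]]}}

```text
time: 48.05
tool_pos: [435.7, 36.7, 164.8]
tcp_rot: [-1.57, 0.001, -1.577]
contact_force: [-0.1, 0.7, -1.9]
grip_width: 25.5
```

Emit:
{"op": "send_rows", "data": {"moves": [[[0,3,0],[0,0,0],16],[[0,3,0],[0,0,0],16],[[0,0,0],[0,0,0],16]]}}

```text
time: 48.42
tool_pos: [435.6, 36.8, 165.1]
tcp_rot: [-1.566, 0.0, -1.576]
contact_force: [-0.4, -0.1, -3.0]
grip_width: 25.5
```

Emit:
{"op": "send_rows", "data": {"moves": [[[0,0,0],[0,0,0],35],[[0,0,0],[0,0,0],45],[[0,-15,0],[0,0,0],45],[[0,-45,0],[0,0,0],45],[[0,-15,0],[0,0,0],45],[[0,0,0],[0,0,0],45]]}}

```text
time: 49.18
tool_pos: [435.5, 36.6, 240.0]
tcp_rot: [-1.568, 0.0, -1.576]
contact_force: [0.4, 0.8, -0.3]
grip_width: 45.2
```

```bash
python3 - <<'E'
from h import *
from plant import viewer
plan([(525,43.2,230,-1.57,45,45)])
s=viewer.capture('side');cv2.imwrite('pics/side_n2.png',s)
a=cv2.resize(s[175:235,215:290],None,fx=10,fy=10,interpolation=cv2.INTER_CUBIC)
cv2.imwrite('pics/c7.png',cv2.convertScaleAbs(a,alpha=1.6,beta=-10))
E
```

```text
now [435.5  36.6 240. ] [-1.568  0.    -1.576] open 45.2 t 49.17 F [ 0.4  0.8 -0.3]
3 [[[-2.4,3.4,29.8],[-0.1,-0.1,-0.0],45],[[-2.3,3.4,29.8],[-0.1,-0.1,-0.0],45],[[-2.3,3.4,29.8],[-0.1,-0.1,-0.0],45]]
```

View pics/c7.png

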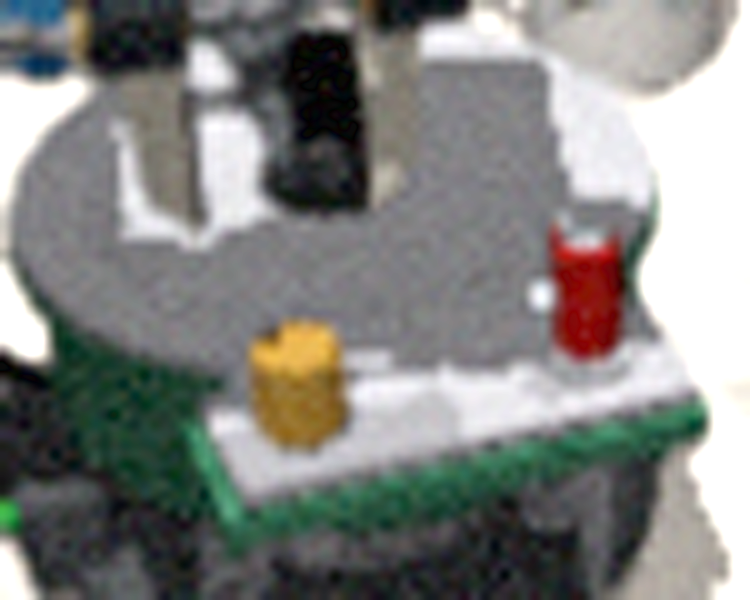

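Emit:
{"op": "send_rows", "data": {"moves": [[[-2.3,0,30],[0,0,0],45],[[-2.3,2,30],[0,0,0],45],[[-2,2,27],[0,0,0],45],[[0,0,0],[0,0,0],45],[[0,0,0],[0,0,0],45]]}}

```text
time: 49.85
tool_pos: [521.7, 42.9, 228.8]
tcp_rot: [-1.579, 0.001, -1.576]
contact_force: [0.1, 0.3, 0.4]
grip_width: 45.1
```

```bash
python3 - <<'E'
from h import *
plan([(525,43.3,205,-1.57,45,45)])
E
```

```text
now [521.7  42.9 228.8] [-1.579e+00  1.000e-03 -1.576e+00] open 45.1 t 49.85 F [0.1 0.3 0.4]
1 [[[-0.4,23.8,3.5],[0.5,-0.4,-0.1],45]]
```

Emit:
{"op": "send_rows", "data": {"moves": [[[-0.2,10,2],[0.3,0,0],45],[[-0.2,18,1.5],[0.2,0,0],45],[[0,15,0],[0,0,0],45],[[0,13,0],[0,0,0],45],[[0,0,0],[0,0,0],45]]}}

```text
time: 50.48
tool_pos: [521.7, 43.3, 169.4]
tcp_rot: [-1.572, 0.001, -1.576]
contact_force: [0.3, 0.3, 0.7]
grip_width: 45.0
```

```bash
python3 - <<'E'
from h import *
plan([(525,43.3,172,-1.57,45,45)])
E
```

```text
now [521.7  43.3 169.4] [-1.572e+00  1.000e-03 -1.576e+00] open 45.0 t 50.48 F [0.3 0.3 0.7]
1 [[[0.0,-2.6,3.3],[0.1,-0.4,-0.0],45]]
```

Emit:
{"op": "send_rows", "data": {"moves": [[[0,-1.5,3.4],[0,0,0],45],[[0,0,0],[0,0,0],35],[[0,0,0],[0,0,0],25],[[0,0,0],[0,0,0],12],[[0,0,0],[0,0,0],12],[[0,0,0],[0,0,0],12]]}}

```text
time: 51.22
tool_pos: [525.8, 43.2, 172.5]
tcp_rot: [-1.57, 0.001, -1.576]
contact_force: [-0.3, -0.7, -0.8]
grip_width: 21.3
```

Emit:
{"op": "send_rows", "data": {"moves": [[[0,-8,0],[0,0,0],12],[[0,-12,0],[0,0,0],12],[[0,-15,0],[0,0,0],12],[[0,-20,0],[0,0,0],12],[[0,-25,0],[0,0,0],12],[[0,-30,0],[0,0,0],12],[[0,-20,0],[0,0,0],12],[[0,0,0],[0,0,0],12]]}}

```text
time: 52.22
tool_pos: [524.5, 42.9, 311.1]
tcp_rot: [-1.57, -0.0, -1.576]
contact_force: [-0.3, 0.3, -2.2]
grip_width: 21.6
```

```bash
python3 - <<'E'
from h import *
plan([(423.4,-90.9,285,-1.57,12,45)])
E
python3 look2.py e1
```

```text
now [524.5  42.9 311.1] [-1.57  -0.    -1.576] open 21.6 t 52.23 F [-0.3  0.3 -2.2]
4 [[[33.6,6.5,-25.1],[-0.0,-0.1,0.0],12],[[33.6,6.5,-25.2],[-0.0,-0.1,0.0],12],[[33.5,6.5,-25.2],[-0.0,-0.1,0.0],12],[[33.5,6.5,-25.3],[-0.0,-0.1,0.0],12]]
[523.8  43.  309. ]
```

View pics/side_e1c.png

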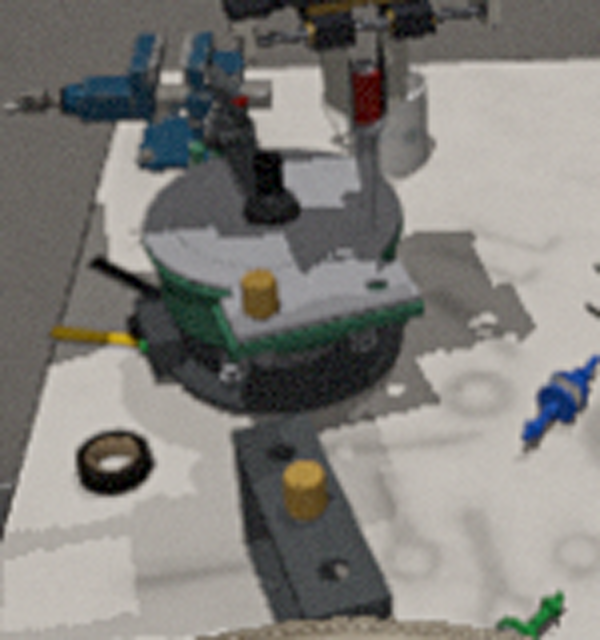

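```bash
python3 - <<'E'
from h import *
np.set_printoptions(precision=1,suppress=True)
s=cv2.imread('pics/side_e1.png');t=cv2.imread('pics/top_e1.png')
a=cv2.resize(s[240:300,235:280],None,fx=10,fy=10,interpolation=cv2.INTER_CUBIC)
b=cv2.resize(t[230:260,300:370],None,fx=8,fy=8,interpolation=cv2.INTER_CUBIC)
o=np.zeros((600,1020,3),np.uint8);o[:600,:450]=a;o[:240,455:1015]=b
cv2.imwrite('pics/c8.png',cv2.resize(cv2.convertScaleAbs(o,alpha=1.8),None,fx=.78,fy=.78))
u=proj('side',[[423.4,-90.9,110],[431.2,-210.2,110]]);v=proj('top',[[423.4,-90.9,110],[431.2,-210.2,110]])
print(u,v,((u-[235,240])*7.8),(v-[300,230])*8*.78+[355,0])
E
```

```text
[[250.6 252.6]
 [263.3 282. ]] [[319.6 247.8]
 [353.4 245.5]] [[121.5  98.6]
 [221.1 327.7]] [[477.1 111.3]
 [688.   97. ]]
```

View pics/c8.png

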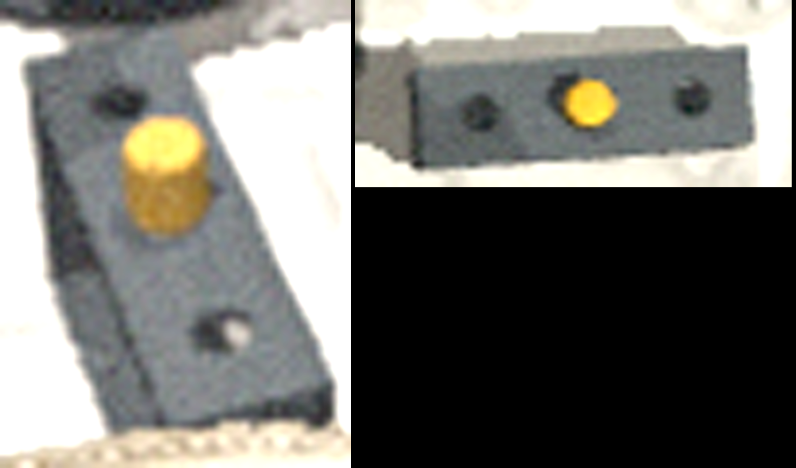

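Emit:
{"op": "send_rows", "data": {"moves": [[[34,5,-25],[0,0,0],12],[[34,5,-26],[0,0,0],12],[[34,5,-25],[0,0,0],12],[[31,3,-23],[0,0,0],12],[[0,0,0],[0,0,0],12],[[0,0,0],[0,0,0],12]]}}

```text
time: 53.08
tool_pos: [418.1, -91.7, 284.3]
tcp_rot: [-1.586, 0.004, -1.575]
contact_force: [0.4, 0.0, -2.5]
grip_width: 21.5
```

```bash
python3 - <<'E'
from h import *
plan([(423.5,-92,255,-1.57,12,25)])
E
```

```text
now [418.1 -91.7 284.3] [-1.586  0.004 -1.575] open 21.5 t 53.08 F [ 0.4  0.  -2.5]
2 [[[0.2,14.6,2.9],[0.4,-0.2,-0.1],12],[[0.2,14.6,2.8],[0.4,-0.2,-0.1],12]]
```

Emit:
{"op": "send_rows", "data": {"moves": [[[0.2,14,2.9],[0.4,0,0],12],[[0.2,14,2.8],[0.4,0,0],12],[[0,0,0],[0,0,0],12],[[0,0,0],[0,0,0],12]]}}

```text
time: 53.58
tool_pos: [425.2, -89.3, 255.1]
tcp_rot: [-1.572, 0.005, -1.571]
contact_force: [0.6, -1.4, -1.6]
grip_width: 21.5
```

```bash
python3 tip.py r1 124.5; python3 - <<'E'
from h import *
plan([(423.5,-92,235,-1.57,12,25)])
E
```

```text
tcp [425.2 -89.3 255.1] [-1.6  0.  -1.6] tip [425.  -88.7 130.6] F [ 0.6 -1.4 -1.6] grip 21.50990619234074
side [[250.5 246.3]
 [248.  219. ]
 [273.5 211.2]
 [244.8 217.6]]
origin 215 206
top [[319.3 247.1]
 [321.  245.8]
 [281.5 218.5]
 [283.2 244.3]]
origin 284 207
now [425.1 -89.5 255.2] [-1.572  0.005 -1.571] open 21.1 t 53.67 F [-0.2 -0.5 -2.8]
1 [[[2.6,20.2,-1.6],[0.1,-0.1,-0.3],12]]
```

View pics/r1_tip.png

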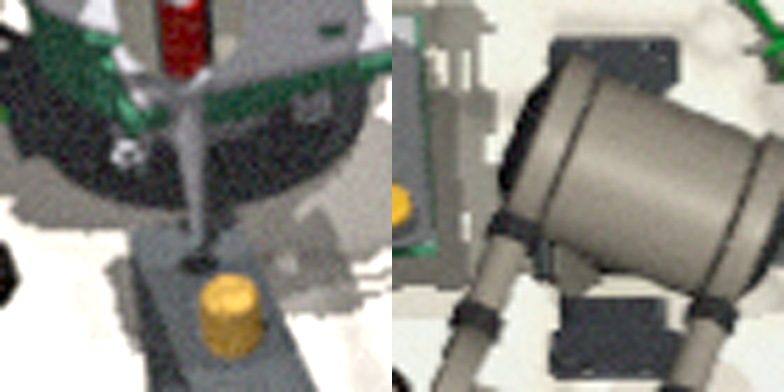

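Emit:
{"op": "send_rows", "data": {"moves": [[[2.5,4,-1.6],[0,0,-0.2],12],[[0,8,0],[0,0,0],12],[[0,0,0],[0,0,0],12]]}}

```text
time: 54.05
tool_pos: [423.5, -92.2, 242.9]
tcp_rot: [-1.571, 0.001, -1.571]
contact_force: [0.6, 0.2, -2.1]
grip_width: 21.2
```

```bash
python3 - <<'E'
from h import *
plan([(423.5,-92,145,-1.57,12,12)])
E
```

```text
now [423.5 -92.2 242.9] [-1.571e+00  1.000e-03 -1.571e+00] open 21.2 t 54.05 F [ 0.6  0.2 -2.1]
9 [[[-0.0,10.9,0.0],[0.0,-0.0,-0.0],12],[[-0.0,10.9,0.0],[0.0,-0.0,-0.0],12],[[-0.0,10.9,0.0],[0.0,-0.0,-0.0],12],[[-0.0,10.9,0.0],[0.0,-0.0,-0.0],12],[[-0.0,10.9,0.0],[0.0,-0.0,-0.0],12],[[-0.0,10.9,0.0],[0.0,-0.0,-0.0],12],[[-0.0,10.9,0.0],[0.0,-0.0,-0.0],12],[[-0.0,10.9,0.0],[0.0,-0.0,-0.0],12],[[-0.0,10.9,0.0],[0.0,-0.0,-0.0],12]]
```

Home position is at a TCP z of about 144.5.

Emit:
{"op": "send_rows", "data": {"moves": [[[0,10,0],[0,0,0],12],[[0,10,0],[0,0,0],12],[[0,10,0],[0,0,0],12],[[0,0,0],[0,0,0],12]]}}

```text
time: 54.55
tool_pos: [423.2, -92.1, 210.3]
tcp_rot: [-1.572, 0.001, -1.572]
contact_force: [-0.2, 0.5, -2.0]
grip_width: 21.2
```

Emit:
{"op": "send_rows", "data": {"moves": [[[0,10,0],[0,0,0],12],[[0,10,0],[0,0,0],12],[[0,10,0],[0,0,0],12],[[0,0,0],[0,0,0],12]]}}

```text
time: 55.05
tool_pos: [423.2, -92.1, 178.1]
tcp_rot: [-1.572, 0.001, -1.572]
contact_force: [-0.9, 0.2, -2.9]
grip_width: 21.4
```

Emit:
{"op": "send_rows", "data": {"moves": [[[0,10,0],[0,0,0],12],[[0,10,0],[0,0,0],12],[[0,8,0],[0,0,0],12],[[0,0,0],[0,0,0],12]]}}

```text
time: 55.55
tool_pos: [423.4, -92.1, 148.2]
tcp_rot: [-1.572, 0.001, -1.572]
contact_force: [0.5, -0.0, -2.3]
grip_width: 21.1
```

Emit:
{"op": "send_rows", "data": {"moves": [[[0,2,0],[0,0,0],12],[[0,2,0],[0,0,0],12],[[0,0,0],[0,0,0],12]]}}

```text
time: 55.92
tool_pos: [423.9, -92.3, 144.7]
tcp_rot: [-1.57, 0.0, -1.572]
contact_force: [0.1, 0.9, -2.6]
grip_width: 21.5
```

Emit:
{"op": "send_rows", "data": {"moves": [[[0,2,0],[0,0,0],12],[[0,0,0],[0,0,0],30],[[0,0,0],[0,0,0],45],[[0,-15,0],[0,0,0],45],[[0,-45,0],[0,0,0],45],[[20,-10,1],[0,0,0],45],[[38,0,3],[0,0,0],45],[[0,0,0],[0,0,0],45],[[0,0,0],[0,0,0],45]]}}

```text
time: 57.05
tool_pos: [429.0, -151.7, 217.3]
tcp_rot: [-1.566, -0.001, -1.571]
contact_force: [-0.3, -0.5, -0.1]
grip_width: 44.8
```

```bash
python3 look2.py f1; python3 - <<'E'
from h import *
plan([(427.6,-150.8,165,-1.57,45,25)])
E
```

```text
[ 429.1 -151.4  217.3]
now [ 429.1 -151.4  217.3] [-1.566 -0.002 -1.57 ] open 44.8 t 57.15 F [ 0.7 -0.1  0.4]
3 [[[-0.2,17.4,-0.6],[-0.1,0.0,0.0],45],[[-0.2,17.4,-0.5],[-0.1,0.0,0.0],45],[[-0.2,17.4,-0.5],[-0.1,0.0,0.0],45]]
```

View pics/side_f1c.png

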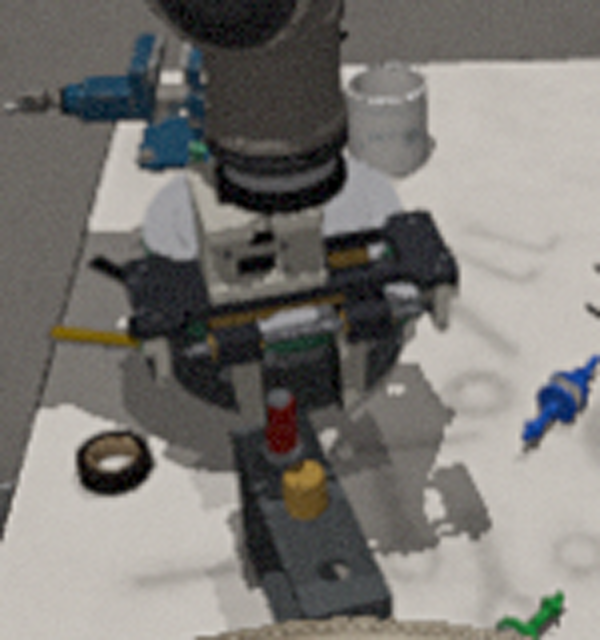

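Emit:
{"op": "send_rows", "data": {"moves": [[[-0.2,17,-1.5],[-0.1,0,0],45],[[-0.2,17,-1.5],[-0.1,0,0],45],[[0,10,-1.5],[0,0,0],45],[[0,0,0],[0,0,0],45]]}}

```text
time: 57.65
tool_pos: [424.6, -148.4, 172.1]
tcp_rot: [-1.57, -0.001, -1.566]
contact_force: [0.1, 1.2, -0.1]
grip_width: 45.3
```

```bash
python3 - <<'E'
from h import *
plan([(427.6,-150.8,136.5,-1.57,45,25)])
E
```

```text
now [ 424.6 -148.4  172.1] [-1.570e+00 -1.000e-03 -1.566e+00] open 45.3 t 57.65 F [ 0.1  1.2 -0.1]
2 [[[1.2,17.8,1.5],[-0.0,0.1,0.0],45],[[1.2,17.8,1.5],[-0.0,0.1,0.0],45]]
```

Emit:
{"op": "send_rows", "data": {"moves": [[[1.2,10,1.5],[0,0,0],45],[[1.2,12,1.5],[0,0,0],45],[[0,9,0],[0,0,0],45],[[0,3,0],[0,0,0],45],[[0,0,0],[0,0,0],45]]}}

```text
time: 58.28
tool_pos: [428.5, -151.2, 136.4]
tcp_rot: [-1.568, -0.002, -1.566]
contact_force: [-0.8, -0.7, -0.0]
grip_width: 45.1
```

```bash
python3 - <<'E'
from h import *
plan([(427.6,-150.8,136.5,-1.57,45,25)])
E
```

```text
now [ 428.5 -151.2  136.4] [-1.568 -0.002 -1.566] open 45.1 t 58.27 F [-0.8 -0.7 -0. ]
1 [[[-0.4,-0.1,-0.9],[-0.1,0.2,0.1],45]]
```

Emit:
{"op": "send_rows", "data": {"moves": [[[0,0,-0.8],[0,0,0],38],[[0,0,0],[0,0,0],28],[[0,0,0],[0,0,0],16],[[0,0,0],[0,0,0],16],[[0,0,0],[0,0,0],16],[[0,0,0],[0,0,0],16]]}}

```text
time: 59.02
tool_pos: [427.8, -151.2, 137.0]
tcp_rot: [-1.568, -0.002, -1.566]
contact_force: [0.9, 0.8, -1.6]
grip_width: 25.1
```

```bash
python3 - <<'E'
from h import *
plan([(427.6,-150.8,250,-1.57,16,50),(525,42.6,245,-1.57,16,50)])
E
```

```text
now [ 427.8 -151.2  137. ] [-1.568 -0.002 -1.566] open 25.1 t 59.02 F [ 0.9  0.8 -1.6]
8 [[[-0.1,-37.7,0.1],[-0.1,0.1,0.0],16],[[-0.1,-37.7,0.0],[-0.1,0.1,0.0],16],[[-0.1,-37.7,-0.0],[-0.1,0.1,0.0],16],[[-38.7,1.0,19.5],[0.0,0.0,0.0],16],[[-38.7,1.0,19.5],[0.0,0.0,0.0],16],[[-38.7,1.0,19.5],[0.0,0.0,0.0],16],[[-38.7,1.0,19.5],[0.0,0.0,0.0],16],[[-38.7,1.0,19.5],[0.0,0.0,0.0],16]]
```

Emit:
{"op": "send_rows", "data": {"moves": [[[0,-15,0],[0,0,0],16],[[0,-45,0],[0,0,0],16],[[0,-50,0],[0,0,0],16],[[-30,-8,15],[0,0,0],16],[[-38,0,19],[0,0,0],16],[[-40,0,20],[0,0,0],16],[[-40,0,20],[0,0,0],16],[[-35,0,18],[0,0,0],16],[[0,0,0],[0,0,0],16],[[0,0,0],[0,0,0],16]]}}

```text
time: 60.28
tool_pos: [521.0, 37.3, 258.3]
tcp_rot: [-1.568, -0.002, -1.568]
contact_force: [-0.1, -0.4, -1.4]
grip_width: 25.6
```

```bash
python3 - <<'E'
from h import *
plan([(525.2,42.8,232,-1.57,16,25)])
E
```

```text
now [521.   37.3 258.3] [-1.568 -0.002 -1.568] open 25.6 t 60.27 F [-0.1 -0.4 -1.4]
2 [[[-2.8,13.1,2.1],[-0.1,0.1,0.1],16],[[-2.8,13.1,2.1],[-0.1,0.1,0.1],16]]
```

Emit:
{"op": "send_rows", "data": {"moves": [[[-2.8,13,2.1],[-0.1,0,0.1],16],[[-2.8,12,2.1],[0,0,0],16],[[0,0,0],[0,0,0],16],[[0,0,0],[0,0,0],16]]}}

```text
time: 60.78
tool_pos: [524.5, 40.8, 230.9]
tcp_rot: [-1.572, -0.0, -1.572]
contact_force: [-0.5, -0.5, -1.4]
grip_width: 25.2
```

```bash
python3 tip.py g1 77; python3 - <<'E'
from h import *
plan([(525.2,42.8,210,-1.57,16,25)])
s=cv2.imread('pics/side_g1.png')
a=cv2.resize(s[175:235,225:300],None,fx=10,fy=10,interpolation=cv2.INTER_CUBIC)
cv2.imwrite('pics/c9.png',cv2.convertScaleAbs(a,alpha=1.6,beta=-10))
print((proj('side',[[524.3,42.6,138]])-[225,175])*10)
E
```

```text
tcp [524.5  40.8 230.9] [-1.6 -0.  -1.6] tip [524.4  40.8 153.9] F [-0.5 -0.5 -1.4] grip 25.239672595352637
side [[273.5 207.2]
 [273.  194.6]
 [273.5 211.2]
 [244.8 217.6]]
origin 239 167
top [[282.  218. ]
 [281.8 216.7]
 [281.5 218.5]
 [283.2 244.3]]
origin 247 178
now [524.5  40.9 231. ] [-1.571 -0.    -1.572] open 25.0 t 60.88 F [ 0.  -1.2 -0.6]
1 [[[-1.9,21.0,0.7],[0.0,-0.1,0.0],16]]
[[485.46212166 362.05192686]]
```

View pics/c9.png

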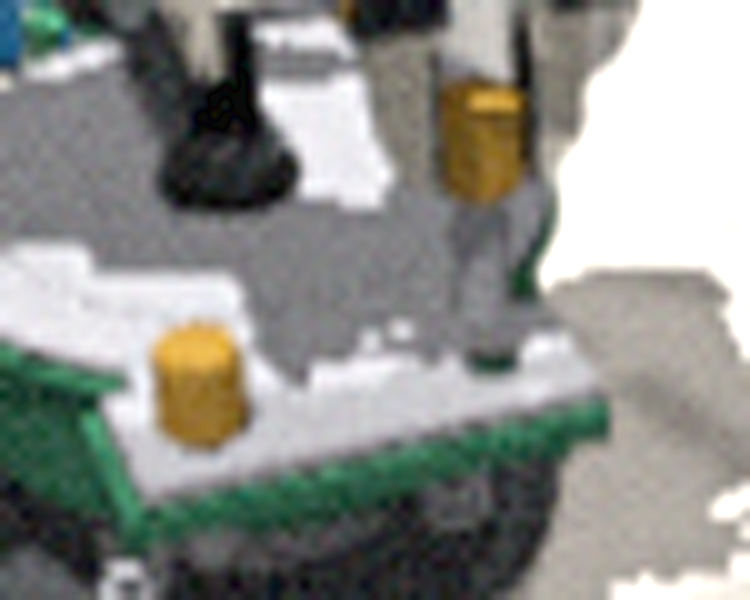

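Emit:
{"op": "send_rows", "data": {"moves": [[[-2,6,1.2],[0,0,0],16],[[0,8,0],[0,0,0],16],[[0,8,0],[0,0,0],16],[[0,0,0],[0,0,0],16]]}}

```text
time: 61.38
tool_pos: [526.0, 43.1, 207.7]
tcp_rot: [-1.57, -0.0, -1.572]
contact_force: [1.0, -0.5, -1.3]
grip_width: 25.5
```

Emit:
{"op": "send_rows", "data": {"moves": [[[0,5,0],[0,0,0],16],[[0,5,0],[0,0,0],16],[[0,0,0],[0,0,0],16]]}}

```text
time: 61.75
tool_pos: [525.9, 43.2, 197.2]
tcp_rot: [-1.571, -0.0, -1.572]
contact_force: [0.0, 0.6, -2.7]
grip_width: 25.7
```

Emit:
{"op": "send_rows", "data": {"moves": [[[0,7,0],[0,0,0],16],[[0,7,0],[0,0,0],16],[[0,7,0],[0,0,0],16],[[0,5,0],[0,0,0],16],[[0,3,0],[0,0,0],16],[[0,0,0],[0,0,0],16]]}}

```text
time: 62.5
tool_pos: [525.9, 43.3, 166.1]
tcp_rot: [-1.571, -0.0, -1.572]
contact_force: [0.1, -0.1, -1.8]
grip_width: 25.5
```

Emit:
{"op": "send_rows", "data": {"moves": [[[0,3,0],[0,0,0],16],[[0,3,0],[0,0,0],16],[[0,0,0],[0,0,0],16]]}}

```text
time: 62.88
tool_pos: [525.8, 43.3, 165.1]
tcp_rot: [-1.568, -0.001, -1.571]
contact_force: [-0.9, 1.4, -3.8]
grip_width: 25.0
```

Emit:
{"op": "send_rows", "data": {"moves": [[[0,0,0],[0,0,0],35],[[0,0,0],[0,0,0],45],[[0,-15,0],[0,0,0],45],[[0,-50,0],[0,0,0],45],[[0,-45,0],[0,0,0],45],[[0,0,0],[0,0,0],45],[[0,0,0],[0,0,0],45]]}}

```text
time: 63.75
tool_pos: [526.3, 43.0, 280.9]
tcp_rot: [-1.565, -0.001, -1.571]
contact_force: [0.1, 0.5, -0.5]
grip_width: 44.9
```

```bash
python3 look2.py m1; python3 - <<'E'
from h import *
s=cv2.imread('pics/side_m1.png');t=cv2.imread('pics/top_m1.png')
a=cv2.resize(s[135:235,205:295],None,fx=6,fy=6,interpolation=cv2.INTER_CUBIC)
b=cv2.resize(t[210:270,180:240],None,fx=7,fy=7,interpolation=cv2.INTER_CUBIC)
o=np.zeros((600,965,3),np.uint8);o[:600,:540]=a;o[:420,545:]=b
cv2.imwrite('pics/d1.png',cv2.resize(cv2.convertScaleAbs(o,alpha=1.5),None,fx=.82,fy=.82))
plan([(462.3,302.3,260,-1.309,45,50)])
E
```

```text
[526.3  43.  280.5]
now [526.3  43.  280.5] [-1.565e+00 -1.000e-03 -1.571e+00] open 45.3 t 63.85 F [-0.6  0.  -0.1]
6 [[[-43.2,3.3,-10.7],[-0.1,-2.5,0.0],45],[[-43.6,3.3,-8.8],[-0.1,-2.5,0.0],45],[[-44.0,3.4,-6.9],[-0.1,-2.5,0.0],45],[[-44.2,3.4,-5.0],[-0.1,-2.5,0.0],45],[[-44.4,3.4,-3.0],[-0.1,-2.5,0.0],45],[[-44.5,3.4,-1.1],[-0.1,-2.5,0.0],45]]
```

View pics/d1.png

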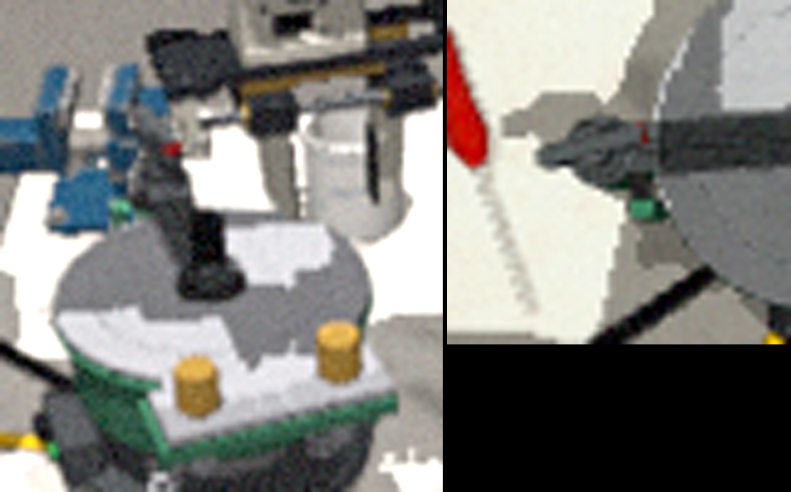

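Emit:
{"op": "send_rows", "data": {"moves": [[[-43,3,-10],[0,-2.5,0],45],[[-44,3,-9],[0,-2.5,0],45],[[-44,3,-7],[0,-2.5,0],45],[[-44,3,-5],[0,-2.5,0],45],[[-44,3,-3],[0,-2.5,0],45],[[-38,3,-1],[0,-2.5,0],45],[[0,0,0],[0,0,0],45],[[0,0,0],[0,0,0],45]]}}

```text
time: 64.85
tool_pos: [459.3, 300.8, 252.0]
tcp_rot: [-1.583, -0.004, -1.304]
contact_force: [-0.6, 0.9, -1.0]
grip_width: 44.8
```

```bash
python3 - <<'E'
from h import *
plan([(462.3,302.3,222,-1.31,45,20)])
E
```

```text
now [459.3 300.8 252. ] [-1.583 -0.004 -1.304] open 44.8 t 64.85 F [-0.6  0.9 -1. ]
2 [[[-0.4,15.0,1.8],[0.4,0.2,0.1],45],[[-0.3,15.0,1.7],[0.4,0.2,0.1],45]]
```

Emit:
{"op": "send_rows", "data": {"moves": [[[-0.4,15,1.8],[0.4,0.2,0.1],45],[[-0.3,15,1.7],[0.3,0.1,0.1],45],[[0,0,0],[0,0,0],45],[[0,0,0],[0,0,0],45]]}}

```text
time: 65.35
tool_pos: [463.9, 298.2, 221.2]
tcp_rot: [-1.572, -0.001, -1.316]
contact_force: [0.1, -0.4, 0.8]
grip_width: 44.8
```

```bash
python3 - <<'E'
from h import *
plan([(462.3,302.3,189,-1.31,45,20)])
E
```

```text
now [463.9 298.2 221.2] [-1.572e+00 -1.000e-03 -1.316e+00] open 44.8 t 65.35 F [ 0.1 -0.4  0.8]
2 [[[-2.2,16.1,-0.2],[0.0,-0.2,0.0],45],[[-2.2,16.1,-0.2],[0.0,-0.2,0.0],45]]
```

Emit:
{"op": "send_rows", "data": {"moves": [[[-2.2,14,-0.2],[0,-0.2,0],45],[[-2.2,14,-0.2],[0,0,0],45],[[0,0,0],[0,0,0],40]]}}

```text
time: 65.72
tool_pos: [462.6, 302.1, 191.8]
tcp_rot: [-1.571, -0.001, -1.313]
contact_force: [-0.7, 0.8, -0.4]
grip_width: 41.1
```

```bash
python3 - <<'E'
from h import *
plan([(462.3,302.3,189,-1.31,45,20)])
E
```

```text
now [462.6 302.1 191.8] [-1.571e+00 -1.000e-03 -1.313e+00] open 41.1 t 65.72 F [-0.7  0.8 -0.4]
1 [[[-0.3,2.8,-0.2],[0.0,-0.2,0.1],45]]
```

Close, then turn counter-clockwise by about 78° minus a margin, and watch the moment.

Emit:
{"op": "send_rows", "data": {"moves": [[[0,2.5,0],[0,0,0],25],[[0,0,0],[0,0,0],15],[[0,0,0],[0,0,0],5],[[0,0,0],[0,0,0],5],[[0,0,0],[0,0,0],5],[[0,0,0],[0,-6,0],5],[[0,0,0],[0,-8,0],5],[[0,0,0],[0,-8,0],5],[[0,0,0],[0,-8,0],5],[[0,0,0],[0,-8,0],5],[[0,0,0],[0,-8,0],5],[[0,0,0],[0,-8,0],5],[[0,0,0],[0,-6,0],5]]}}

```text
time: 67.35
tool_pos: [462.9, 303.2, 189.4]
tcp_rot: [-1.57, -0.001, -0.233]
contact_force: [-1.7, 0.8, -0.6]
grip_width: 12.8
```

```bash
python3 - <<'E'
from plant import bot
o=bot.get_obs();print(o['tool_pos'],o['tcp_rot'],o['contact_force'],o['moment'],o['grip_width'])
E
```

```text
[462.88979126 303.18021236 189.42718133] [-1.56958238e+00 -1.14299965e-03 -2.32698292e-01] [-1.70625433  0.83354682 -0.55505921] [ 0.05890661  0.06257593 -0.12903451] 12.773913086566674
```

Emit:
{"op": "send_rows", "data": {"moves": [[[0,0,0],[0,-5,0],5],[[0,0,0],[0,-5,0],5],[[0,0,0],[0,-4,0],5],[[0,0,0],[0,-2,0],5],[[0,0,0],[0,0,0],5]]}}

```text
time: 67.97
tool_pos: [463.0, 303.6, 189.4]
tcp_rot: [-1.569, -0.002, 0.056]
contact_force: [-1.5, -0.1, -0.3]
grip_width: 12.4
```

```bash
python3 - <<'E'
from plant import bot
o=bot.get_obs();print(o['tool_pos'],o['tcp_rot'],o['contact_force'],o['moment'],o['grip_width'])
E
```

```text
[462.9517864  303.56718441 189.43435406] [-1.56930414 -0.00177354  0.05583794] [-1.53343611 -0.12181384 -0.28030845] [-0.05468748  0.14014961  0.02805668] 12.425074546094802
```

Push a bit further to the stop.

Emit:
{"op": "send_rows", "data": {"moves": [[[0,0,0],[0,-3,0],5],[[0,0,0],[0,-3,0],5]]}}

```text
time: 68.22
tool_pos: [463.1, 303.6, 189.4]
tcp_rot: [-1.569, -0.002, 0.159]
contact_force: [-1.8, 0.2, -0.7]
grip_width: 13.8
```

```bash
python3 - <<'E'
from plant import bot
o=bot.get_obs();print(o['tool_pos'],o['tcp_rot'],o['contact_force'],o['moment'],o['grip_width'])
E
```

```text
[463.10525399 303.63644881 189.44862488] [-1.56886896 -0.00216973  0.15891875] [-1.84720194  0.17121574 -0.74392235] [ 0.00667636  0.08057729 -0.90978682] 13.840133634626337
```

Emit:
{"op": "send_rows", "data": {"moves": [[[0,0,0],[0,0,0],30],[[0,0,0],[0,0,0],45],[[0,-15,0],[0,0,0],45],[[0,-50,0],[0,0,0],45],[[0,-50,0],[0,0,0],45],[[20,-10,-40],[0,5,0],45],[[0,0,-50],[0,8,0],45],[[0,0,-50],[0,8,0],45],[[0,0,-50],[0,8,0],45],[[0,0,-50],[0,8,0],45],[[0,0,-50],[0,8,0],45],[[0,0,-50],[0,8,0],45],[[0,0,0],[0,0,0],45],[[0,0,0],[0,0,0],45]]}}

```text
time: 69.97
tool_pos: [405.5, -20.5, 330.1]
tcp_rot: [-1.551, -0.017, -0.803]
contact_force: [0.6, 1.1, 0.2]
grip_width: 44.7
```

```bash
python3 look2.py z1; python3 - <<'E'
from h import *
s=cv2.imread('pics/side_z1.png');t=cv2.imread('pics/top_z1.png')
a=cv2.resize(s[140:290,195:295],None,fx=4,fy=4,interpolation=cv2.INTER_CUBIC)
b=cv2.resize(t[170:270,170:370],None,fx=3,fy=3,interpolation=cv2.INTER_CUBIC)
o=np.zeros((600,1010,3),np.uint8);o[:600,:400]=a;o[:300,405:1005]=b
c=cv2.resize(t[215:255,185:225],None,fx=7,fy=7,interpolation=cv2.INTER_CUBIC);o[305:585,405:685]=c
cv2.imwrite('pics/z.png',cv2.resize(cv2.convertScaleAbs(o,alpha=1.5),None,fx=.79,fy=.79,interpolation=cv2.INTER_AREA))
E
```

```text
[405.6 -19.9 329.7]
```

View pics/z.png

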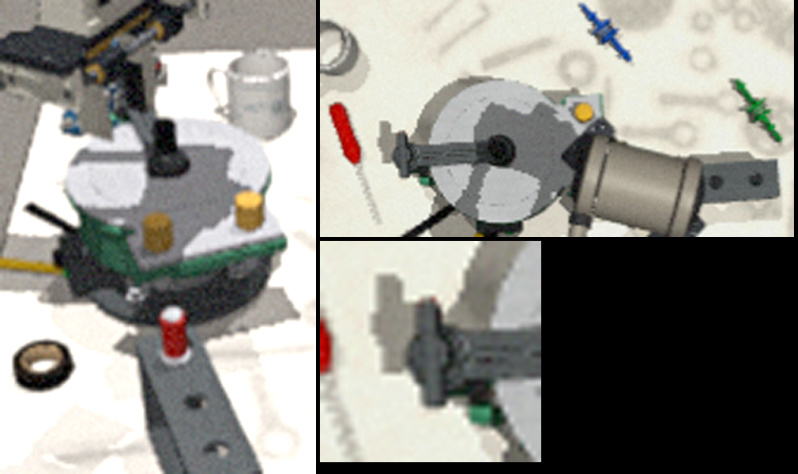

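```bash
python3 - <<'E'
from plant import bot
print(bot.get_obs()['contact_force'],bot.get_obs()['time']); print(bot.close_job())
E
```

```text
[-0.53232653 -0.7233538   0.38276276] 70.075
the job is handed in; nothing more can be done
None
```

I did the whole job and handed it in at 70 s of the 210 s. The hand-in reports no verdict.

**What I did**
- I slackened the pivot nut by about 1.36 rad.
- I put all three greasy parts I found in the bowl: two grey drivers and one axle. I saw no second axle and left the blue and green look-alikes alone.
- I swung the lid shut against its stop and lined up the holes with the drift in the far hole.
- I dropped a bolt in the near hole, put the drift back in the rack (in the emptied +y end hole), and dropped the second bolt in the far hole.
- I turned the nut back to its stop.

**Last checks**
- **Bolts:** both heads sit upright on the lid in the last side picture, and each stopped going down at the expected height (tool at 165 mm).
- **Drift:** it stands upright in the rack with its collar down.
- **Nut:** the moment rose to 0.9 N m at the stop, and the bar has the same heading in the top picture as at the start.
- **Bystanders:** the mug and screwdriver look unmoved by eye; I did not measure them.
- **Robot:** the gripper is clear and the force reads near zero.

**Not checked or in disagreement**
- The parts could not be checked after the lid shut. The last look into the open bowl showed both drivers. The axle was picked out there by the network only weakly, at about 0.4 confidence in each camera.
- The networks' hole, pivot and drift points were often 5 to 24 mm apart between the two cameras. I used my own pixel readings instead, which agreed within about 2 mm.

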